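# Lock the polishing canisters into the tumbler deck and switch it on

### The arm

A 6-joint arm with a two-finger parallel gripper is mounted at the origin on a cart in front of the work surface, level with it; the furniture and walls round the work are solid. World frame = base frame: x ahead of the robot, y to its left, z up, the work surface at z = 0. Lengths are in m, angles in degrees, forces in N, time in s.
With the tool pointing down it reaches from about 0.35 to 0.775 m from the base axis. Payload 5.5 kg.
Tool frame: the origin (TCP) lies midway between the tips of the shut fingers; the grasp point (between the pads) lies ctrl.grasp_offset behind it (ctrl.grasp_offset is the distance from the TCP to the grasp point, in m); z points along the fingers, x is the direction in which the jaws open and shut, and the axes are right-handed (so a half turn about z gives the same grasp; the last joint's range is limited). The gripper opens to 85 mm and grips with 20 to 120 N. Pads are 22 mm wide; open, the fingers measure 114 mm over their backs; the gripper's body (76 mm by 85 mm) begins 54 mm behind the grasp point. The pads swing forward as they close: fully open they stand 13 mm farther back than shut.
Start: joints at [-81.738, 17.945, 2.641, 74.691, 0, 82.002], TCP at [0.161, -0.552, 0.231] pointing down, gripper open.
Joint ranges: [-158.12, 158.12], [-49.38, 96.58], [-58.88, 72.47], [-126.05, 133.96], [-84.25, 85.87], [-180, 180]. Speed limits (degrees/s): [147.25, 147.25, 180, 180, 180, 180].

### API

Orientations are given as [roll, pitch, yaw] about the fixed x, y, z axes, in that order (R = Rz(yaw) Ry(pitch) Rx(roll)).
In Python, from rig import ctrl, viewer gives the robot as it stands.
- The arm moves only by the tool send_rows, never from a script. Its argument "steps" is a list of rows, each a list of 3 entries, a list of its own where there are three numbers: the opening, from 0 (shut) to 1 (fully open), then the shift along the tool's x, y, z in units of 300 mm (1.0 is 300 mm), then the turn, a rotation vector about the tool's x, y, z in units of 120 degrees (1.0 is 120 degrees). A call has 1 to 10 rows; each row is the pose to reach, as a shift and turn from the pose commanded when the call began, along the tool's axes at that moment; what a row does not reach only later rows make up. A row lasts 1/10 s, in which the tool goes at most 50 mm and 8.59 degrees, less where a joint would pass 70% of its speed; a pose out of reach is approached as far as the arm can. A call with a number of a shift or a turn outside -1 to 1 is refused whole. A call with a gripper value outside its range is refused whole. The fingers move at their own pace and stop on an object; "grip_force" is the grip in N (left out, the last holds). Time passes only in rows, so rows that repeat a pose let the fingers close. It gives the time, the measured TCP pose, the force and the opening at its end, in the units of the state.
- ctrl.read_state(): the state, without advancing time (a new reading comes with each control period).
- viewer.get_image(name): name is "scene" or "top"; returns a dict with "color" (480x640x3 uint8, blue, green, red), "K" (3x3 intrinsics, pixels), "cam_to_world" (4x4, takes a point from camera to world coordinates). Camera axes: x right, y down, z forward; pixel columns grow to the right and rows downward; lengths in m; the calibration is good to about 2 mm. A picture is of the moment at which its call begins. There is no depth.
- ctrl.sign_off(): hands the job in, once; it reports no verdict.
Trained networks look in a picture, given as the dict that the camera call returned (one of the last four; its "shot" number tells which), for a name from the list of things; names that differ only in an ending like _2 or _b are one class to them, and where a whole thing is asked for, a point or a joint stands for the part that bears it (a point fixed in the world has none). Each returns a list of dicts, best first, with "conf" (0 to 1); they miss things now and then, are a little off and sometimes report something else, mostly with a low value. They report only what shows in the picture. A call takes as long as a camera call.
- viewer.spot_in(picture, thing): "xy" ([column, row] as shares, 0 to 1, of the picture: columns of its width, rows of its height, amid what is visible of it).
The state is a dict: "time": time; "joint_pos": joint angles; "joint_vel": joint speeds; "joint_efforts": joint torques, N m; "tool_pos": TCP position; "eef_rot": TCP orientation; "ft_force": force on the tool from outside, world axes, zero at the start; "wrist_torque": the same for the moment, N m; "grip_width": finger opening in m.
Only numpy, scipy, OpenCV 4.12 (cv2) and the standard library are available. Lean on these libraries where they do the work, as an engineer would, in place of code of your own. Each camera call takes 0.05 s, during which the arm holds its last target.

### The job

Get the tumbler running: first clear the wooden ring clamp off the tumbler deck and lay it flat on the middle of the grey soldering block. Then fit every canister on the worktop into a socket of the deck, any one you like: pin in line with the notches, push down against the spring, turn it a quarter turn clockwise (from above) to the stop and let go so that it stays locked. When all are locked, throw the drive lever fully over to the far side; keep the canisters upright and leave the mug, the white jar and the bottle where they are.

Things in the scene. Friction and masses are not known exactly. Their poses are not given: they have to be found in the camera images.
- jar1_mid (a point): Canister 1: upright closed canister, 76 mm high; the point is on its axis 38 mm above the foot, z up, x along its pin. On top a black grip bar 14 mm thick (y), 50 mm long (x, parallel to the pin), 55 to 76 mm above the foot. Half a turn about z looks and works the same. May be absent.
- jar2_mid (a point): Canister 2: upright closed canister, 76 mm high; the point is on its axis 38 mm above the foot, z up, x along its pin. On top a black grip bar 14 mm thick (y), 50 mm long (x, parallel to the pin), 55 to 76 mm above the foot. Half a turn about z looks and works the same. May be absent.
- jar3_mid (a point): Canister 3: upright closed canister, 76 mm high; the point is on its axis 38 mm above the foot, z up, x along its pin. On top a black grip bar 14 mm thick (y), 50 mm long (x, parallel to the pin), 55 to 76 mm above the foot. Half a turn about z looks and works the same. May be absent.
- jar4_mid (a point): Canister 4: upright closed canister, 76 mm high; the point is on its axis 38 mm above the foot, z up, x along its pin. On top a black grip bar 14 mm thick (y), 50 mm long (x, parallel to the pin), 55 to 76 mm above the foot. Half a turn about z looks and works the same. May be absent.
- socket1 (a point): Socket 1: mouth centre in the deck's top face, axes as the deck's. Octagonal hole 56 mm across, two notches 13 mm wide along +x and -x to 38 mm from the centre, lip 7 mm thick. A sprung plate 14 mm down pushes up with 4 N, rising to 7 N at 10 mm travel: an unlocked canister rests on it with its point 24 mm above this one.
- socket2 (a point): Socket 2: mouth centre in the deck's top face, axes as the deck's. Octagonal hole 56 mm across, two notches 13 mm wide along +x and -x to 38 mm from the centre, lip 7 mm thick. A sprung plate 14 mm down pushes up with 4 N, rising to 7 N at 10 mm travel: an unlocked canister rests on it with its point 24 mm above this one.
- socket3 (a point): Socket 3: mouth centre in the deck's top face, axes as the deck's. Octagonal hole 56 mm across, two notches 13 mm wide along +x and -x to 38 mm from the centre, lip 7 mm thick. A sprung plate 14 mm down pushes up with 4 N, rising to 7 N at 10 mm travel: an unlocked canister rests on it with its point 24 mm above this one.
- socket4 (a point): Socket 4: mouth centre in the deck's top face, axes as the deck's. Octagonal hole 56 mm across, two notches 13 mm wide along +x and -x to 38 mm from the centre, lip 7 mm thick. A sprung plate 14 mm down pushes up with 4 N, rising to 7 N at 10 mm travel: an unlocked canister rests on it with its point 24 mm above this one.
- deck: fixed 180 x 180 x 48 mm block, 2 x 2 sockets 90 mm apart; origin under its centre, x away from the robot. To lock: pin along the notches (x), push till the body meets the deck (canister point 14 mm above the socket's: pin 3 mm below the lip), turn 90 deg clockwise from above to the stops (pin along y; no turn the other way), release: it rises to 17 mm and stays.
- lever_tip (a point): centre of the black ball (26 mm diameter) at the tip of the deck's drive lever: a rod of 10 mm diameter, 80 mm from its pivot to the ball centre, on a 70 x 50 x 25 mm block beside the deck (its right, -y side); the pivot is 22 mm above the worktop and its axis is the deck's y. Moves with the lever.
- lever (a joint): drive lever angle, rad: 0 = off, leaning 0.5 rad from upright towards the deck's -x (to the robot); 1.0 = on, leaning 0.5 rad towards the deck's +x. Stays where it is left; tip needs about 1 N.
- clamp_mid (a point): wooden ring clamp, a bar 30 x 126 x 22 mm lying flat, long along its y axis; the point is at its centre, 11 mm above its underside, z up. At the start it lies across the deck's top, over the sockets.
- clamp: the same wooden ring clamp; origin at the centre of its underside.
- block_top (a point): centre of the top face of the grey soldering block, fixed, 100 (x) x 140 (y) x 19 mm; z up, top face 19 mm above the worktop.
- mug: bystander: blue mug of pens and gravers, about 74 mm wide, 171 mm high; origin under its centre.
- jar_white: bystander: white empty jar 67 mm diameter, 85 mm high; origin under its centre.
- bottle: bystander: whitish bottle with black cap, 63 mm diameter, 94 mm high; origin under its centre.
- jar1: Canister 1: origin at its foot's centre, axes as the point's. Steel spigot 52 mm diameter, 24 mm high, foot edge chamfered to 49; a 9 mm round pin runs through it along x, ends 36 mm from the axis, centre 9.5 mm above the foot. Grey body 66 mm diameter from 24 to 50 mm, narrowing to 60 at 55 mm. 0.2 to 0.32 kg.
- jar2: Canister 2: origin at its foot's centre, axes as the point's. Steel spigot 52 mm diameter, 24 mm high, foot edge chamfered to 49; a 9 mm round pin runs through it along x, ends 36 mm from the axis, centre 9.5 mm above the foot. Grey body 66 mm diameter from 24 to 50 mm, narrowing to 60 at 55 mm. 0.2 to 0.32 kg.
- jar3: Canister 3: origin at its foot's centre, axes as the point's. Steel spigot 52 mm diameter, 24 mm high, foot edge chamfered to 49; a 9 mm round pin runs through it along x, ends 36 mm from the axis, centre 9.5 mm above the foot. Grey body 66 mm diameter from 24 to 50 mm, narrowing to 60 at 55 mm. 0.2 to 0.32 kg.
- jar4: Canister 4: origin at its foot's centre, axes as the point's. Steel spigot 52 mm diameter, 24 mm high, foot edge chamfered to 49; a 9 mm round pin runs through it along x, ends 36 mm from the axis, centre 9.5 mm above the foot. Grey body 66 mm diameter from 24 to 50 mm, narrowing to 60 at 55 mm. 0.2 to 0.32 kg.

How it is judged:
By the outcome, as a careful person would: the job done as asked, in the order asked, and still so for the second after the job is handed in, with the robot touching nothing.
Of jar1, jar2, jar3, jar4 only 3 to 4 are there at a start; the rules pass over those that are not, and their reading is None.
At some moment in a run one of jar1, jar2, jar3, jar4 may be knocked a few centimetres aside while the robot is not near it.
It also fails if it takes over 210 s, if anything falls off the work surface, if the arm or the gripper's body presses on something with over 40 N, if the wrist force passes 120 N, or if a joint passes its speed limit or range.

## Working session

There is one attempt and no reset: what is moved stays moved. The work goes in short steps, Python scripts to look and compute and a tool call to move; the robot and the scene stay as the last step left them, time stands still between calls to the robot, and variables do not carry over. Pictures are saved under pics/ and viewed, and the job is handed in when it is done.

Besides the shell and the picture viewer there is one more tool, called after "Request:" as name(argument=value, ...), one argument or row to a line, values as JSON. send_rows: Moves the arm, as the interface text tells. Its arguments: {"type":"object","properties":{"steps":{"type":"array","items":{"type":"array"}},"grip_force":{"type":"number"}},"required":["steps"]}

```bash
ls; mkdir -p pics; python3 - <<'E'
from rig import ctrl, viewer
import cv2
s=ctrl.read_state(); print(s); print(ctrl.grasp_offset)
for n in ("scene","top"):
    p=viewer.get_image(n); cv2.imwrite(f"pics/{n}0.png",p["color"]); print(n,p["K"],p["cam_to_world"],p["shot"])
    for t in ["jar1_mid","deck","lever_tip","clamp_mid","block_top","mug","jar_white","bottle","socket1"]:
        try:
            for d in viewer.spot_in(p,t)[:6]: print(t,d["conf"],d["xy"][0]*640,d["xy"][1]*480)
        except Exception as e: print(t,e)
E
```

```text
pics
{'time': 0.0, 'joint_pos': array([-8.17361087e+01,  1.79903831e+01,  2.57579394e+00,  7.46907235e+01,
        1.68195733e-03,  8.20023918e+01]), 'joint_vel': array([ 0.07353866, -0.0222173 ,  0.02157337, -0.01423861,  0.03608181,
        0.08917946]), 'joint_efforts': array([ 1.27351537e-03, -4.80624461e+01,  2.98535103e+01,  1.92928535e-02,
       -2.53047010e-04,  3.20373168e-06]), 'tool_pos': array([ 0.16094471, -0.55147382,  0.23040462]), 'eef_rot': array([-1.79983682e+02,  1.04054342e-01, -7.37384872e+01]), 'ft_force': array([ 0.2861975 ,  0.52033146, -0.25896088]), 'wrist_torque': array([ 0.03039221, -0.02730675,  0.02143782]), 'grip_width': 0.08556890843027833}
0.0187
scene [[606.9025375    0.         311.53170287]
 [  0.         606.9025375  241.52808365]
 [  0.           0.           1.        ]] [[ 0.64666644 -0.43826063  0.62429972 -0.47634984]
 [-0.76255551 -0.39098384  0.51540346 -1.00812631]
 [ 0.01821006 -0.80935731 -0.58703419  0.99163208]
 [ 0.          0.          0.          1.        ]] 1
jar1_mid 0.69 268.928 259.68
deck 0.81 378.816 265.92
deck 0.35 254.08 
[... 352 characters left out ...]
69.70721429   0.         314.32694522]
 [  0.         469.70721429 238.2478969 ]
 [  0.           0.           1.        ]] [[-0.04579901 -0.97865356  0.20034886  0.3179365 ]
 [-0.99894725  0.04539308 -0.00662197 -0.18872034]
 [-0.00261383 -0.20044123 -0.97970224  1.07997528]
 [ 0.          0.          0.          1.        ]] 2
jar1_mid 0.58 292.608 294.096
deck 0.68 367.48800000000006 236.496
lever_tip 0.68 294.592 293.712
lever_tip 0.6 422.71999999999997 243.504
clamp_mid 0.83 358.20799999999997 232.704
block_top 0.69 158.528 299.808
block_top 0.15 249.216 276.384
mug 0.74 251.52 179.61599999999999
mug 0.3 248.832 275.088
bottle 0.21 184.576 249.408
socket1 0.55 367.42400000000004 234.912
```

View pics/scene0.png

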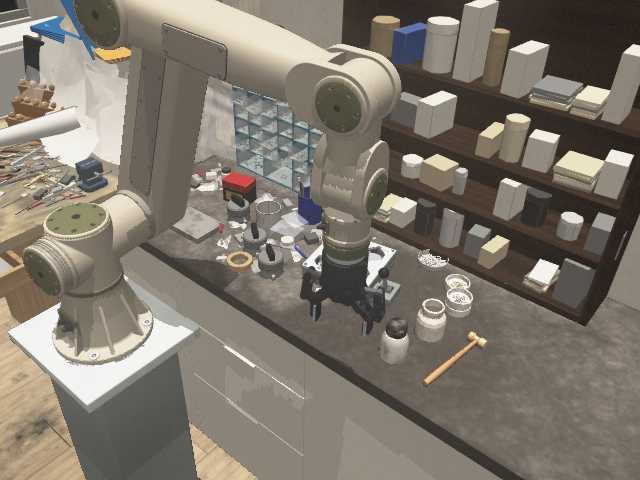

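View pics/top0.png

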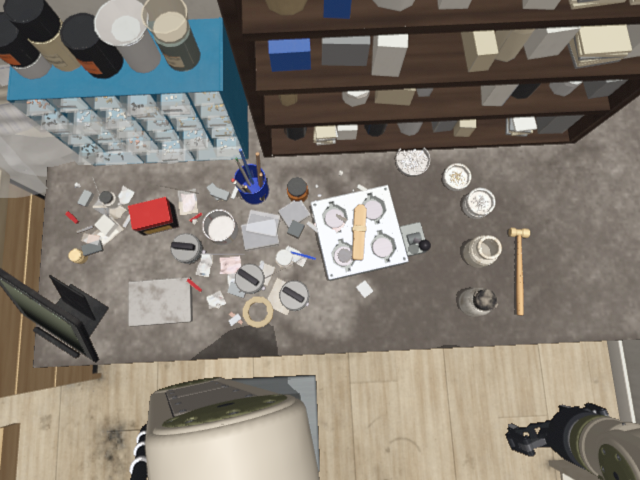

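```bash
python3 - <<'E'
import cv2
a=cv2.imread("pics/top0.png")
cv2.imwrite("pics/c1.png",cv2.resize(a[170:335,290:440],None,fx=4,fy=4,interpolation=cv2.INTER_CUBIC)[:600])
cv2.imwrite("pics/c2.png",cv2.resize(a[210:340,120:320],None,fx=4,fy=4,interpolation=cv2.INTER_CUBIC))
E
```

```text
(no output)
```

View pics/c1.png

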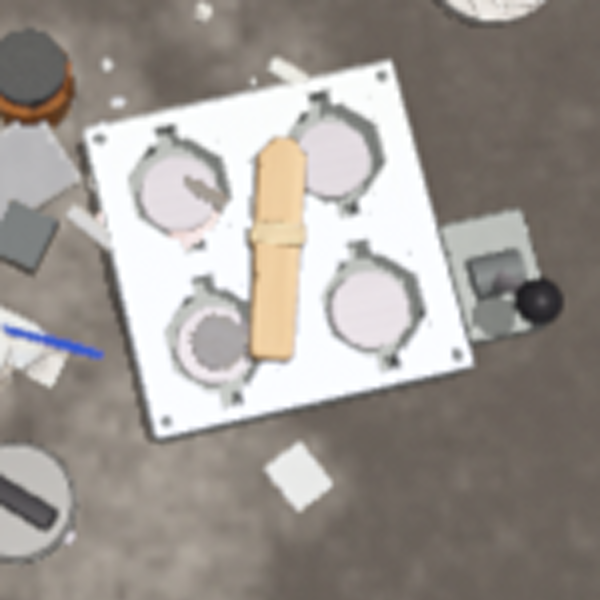

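View pics/c2.png

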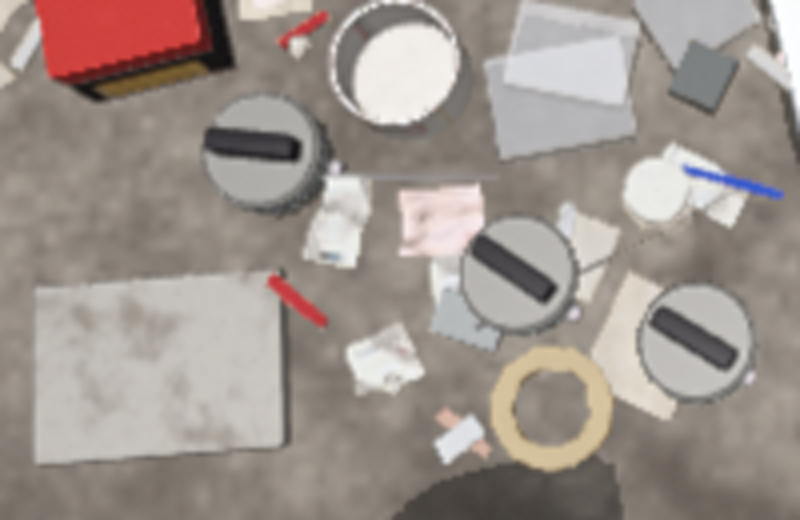

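```bash
cat > h.py <<'E'
import numpy as np, cv2
from rig import ctrl, viewer
def p2w(p,u,v,z):
    K=np.array(p["K"]);T=np.array(p["cam_to_world"])
    d=T[:3,:3]@np.linalg.inv(K)@np.array([u,v,1.]);o=T[:3,3]
    return o+d*(z-o[2])/d[2]
def w2p(p,X):
    K=np.array(p["K"]);T=np.array(p["cam_to_world"])
    c=T[:3,:3].T@(np.array(X)-T[:3,3]);q=K@c;return q[:2]/q[2]
def rect(p,z,cx,cy,half,s=0.0005):
    # rectified picture: column -> -y, row -> -x (top = far)
    n=int(2*half/s); src=[];dst=[]
    for (i,j) in [(0,0),(n,0),(n,n),(0,n)]:
        dst.append((i,j)); src.append(w2p(p,[cx+half-j*s,cy+half-i*s,z]))
    H=cv2.getPerspectiveTransform(np.float32(src),np.float32(dst))
    return cv2.warpPerspective(p["color"],H,(n,n),flags=cv2.INTER_CUBIC)
def r2w(i,j,cx,cy,half,s=0.0005): return cx+half-j*s, cy+half-i*s
E
python3 - <<'E'
from h import *
p=viewer.get_image("top")
f=lambda c,r,ox,oy:((c+.5)/4-.5+ox,(r+.5)/4-.5+oy)
P=lambda c,r,ox,oy,z:p2w(p,*f(c,r,ox,oy),z)
co=[P(*q,290,170,.048)[:2] for q in [(86,128),(391,60),(473,366),(156,433)]]
print("deck",np.round(co,4), np.mean(co,0),[np.linalg.norm(co[i]-co[i-1]) for i in range(4)])
for q in [(180,187),(335,150),(375,302),(212,338)]: print("sock",P(*q,290,170,.048))
print("ball",P(540,300,290,170,.092))
print("clamp ends",P(286,137,290,170,.07),P(272,358,290,170,.07))
for q in [(252,144),(515,267),(693,337)]: print("jar bar mid",P(*q,120,210,.076))
for a in [((208,140),(297,148)),((480,242),(550,294)),((657,316),(732,360))]:
  a,b=P(*a[0],120,210,.076),P(*a[1],120,210,.076); d=b-a;print("bar",np.linalg.norm(d),np.degrees(np.arctan2(d[1],d[0])))
for q in [(36,288),(280,272),(287,442),(36,464)]: print("block",P(*q,120,210,.019))
for n,c,z in [("d",(.5,-.3),.048)]:
  r=rect(p,z,*c,.15)
  cv2.imwrite("pics/rd.png",r)
  g=(r.min(2)>200).astype(np.uint8); g=cv2.morphologyEx(g,cv2.MORPH_CLOSE,np.ones((5,5)))
  k,_=cv2.findContours(g,cv2.RETR_EXTERNAL,cv2.CHAIN_APPROX_NONE); m=max(k,key=cv2.contourArea)
  b=cv2.minAreaRect(m); print(b,r2w(*b[0],*c,.15))
E
```

```text
deck [[ 0.6144 -0.1923]
 [ 0.6467 -0.3689]
 [ 0.4676 -0.4007]
 [ 0.4384 -0.2231]] [ 0.54178795 -0.29626165] [np.float64(0.17864182110976348), np.float64(0.17955106083953326), np.float64(0.18191110481620532), np.float64(0.17998824484761838)]
sock [ 0.57733654 -0.24391382  0.048     ]
sock [ 0.59487763 -0.33305269  0.048     ]
sock [ 0.50615254 -0.34913491  0.048     ]
sock [ 0.49000549 -0.25699013  0.048     ]
ball [ 0.49512936 -0.43051028  0.092     ]
clamp ends [ 0.59771693 -0.30325878  0.07      ] [ 0.47382563 -0.28747401  0.07      ]
jar bar mid [0.52015918 0.09156928 0.076     ]
jar bar mid [ 0.44634723 -0.05024026  0.076     ]
jar bar mid [ 0.40453221 -0.1443147   0.076     ]
bar 0.04891237903649547 -97.84805629238107
bar 0.04751654063588234 -128.77282395633094
bar 0.046454504977662556 -122.81080834799177
block [0.45420835 0.22890167 0.019     ]
block [0.45693797 0.09084261 0.019     ]
block [0.3616153 0.0862428 0.019    ]
block [0.35595173 0.22562402 0.019     ]
((270.33837890625, 205.84169006347656), (393.3388366699219, 399.42413330078125), 79.53712463378906) (0.5470791549682618, -0.28516918945312497)
```

View pics/rd.png

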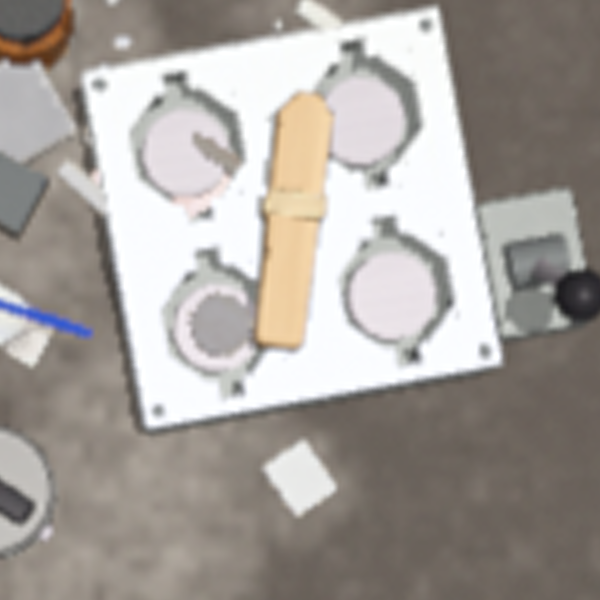

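```bash
cat >> h.py <<'E'
def rows(x,y,z,yaw):
    s=ctrl.read_state(); p=np.array(s["tool_pos"]); w=s["eef_rot"][2]
    from scipy.spatial.transform import Rotation as R
    Rt=R.from_euler("xyz",s["eef_rot"],degrees=True)
    d=Rt.inv().apply(np.array([x,y,z])-p)/.3
    dy=(yaw-w+180)%360-180
    tgt=R.from_euler("xyz",[180,0,yaw],degrees=True)
    rv=(Rt.inv()*tgt).as_rotvec(degrees=True)/120
    print("t",round(s["time"],1),"pos",np.round(p,4),"rot",np.round(s["eef_rot"],1),"F",np.round(s["ft_force"],1),"w",round(s["grip_width"],4),"q6",round(s["joint_pos"][5],1),"shift",np.round(d,4),"turn",np.round(rv,4),"dyaw",round(dy,1))
E
python3 - <<'E'
from h import *
rows(.536,-.295,.20,82.7)
p=viewer.get_image("top")
print("mug",p2w(p,255,190,.05))
E
```

```text
t 1.1 pos [ 0.161  -0.552   0.2313] rot [180.   -0.  -73.7] F [-0.   0.8  0.1] w 0.0854 q6 82.0 shift [-0.4725 -1.4399  0.1044] turn [ 1.0000e-04 -0.0000e+00 -1.3037e+00] dyaw 156.4
mug [ 0.64736682 -0.065301    0.05      ]
```

Request:
send_rows(
  steps=[
    [1, [-0.236, -0.72, 0], [0, 0, -0.65]],
    [1, [-0.236, -0.72, 0], [0, 0, -0.65]],
    [1, [-0.236, -0.72, 0], [0, 0, -0.65]],
    [1, [-0.236, -0.72, 0], [0, 0, -0.65]],
    [1, [-0.236, -0.72, 0], [0, 0, -0.65]],
    [1, [-0.236, -0.72, 0], [0, 0, -0.65]],
    [1, [-0.236, -0.72, 0], [0, 0, -0.65]],
    [1, [-0.236, -0.72, 0], [0, 0, -0.65]],
    [1, [-0.236, -0.72, 0], [0, 0, -0.65]],
    [1, [-0.236, -0.72, 0], [0, 0, -0.65]],
  ],
)

```text
time: 2.1
tool_pos: [0.3486, -0.4235, 0.2314]
eef_rot: [180.0, -0.0, 4.3]
ft_force: [-1.0, -0.3, -0.8]
grip_width: 0.0854
```

```bash
python3 -c "
from h import *
rows(.536,-.295,.20,82.7)"
```

```text
t 2.1 pos [ 0.3486 -0.4235  0.2314] rot [180.   -0.    4.3] F [-1.  -0.3 -0.8] w 0.0854 q6 26.8 shift [ 0.6551 -0.3802  0.1045] turn [ 1.000e-04  0.000e+00 -6.532e-01] dyaw 78.4
```

Request:
send_rows(
  steps=[
    [1, [0.655, -0.38, 0.1], [0, 0, -0.653]],
    [1, [0.655, -0.38, 0.1], [0, 0, -0.653]],
    [1, [0.655, -0.38, 0.1], [0, 0, -0.653]],
    [1, [0.655, -0.38, 0.1], [0, 0, -0.653]],
    [1, [0.655, -0.38, 0.1], [0, 0, -0.653]],
    [1, [0.655, -0.38, 0.1], [0, 0, -0.653]],
    [1, [0.655, -0.38, 0.1], [0, 0, -0.653]],
    [1, [0.655, -0.38, 0.1], [0, 0, -0.653]],
    [1, [0.655, -0.38, 0.1], [0, 0, -0.653]],
    [1, [0.655, -0.38, 0.1], [0, 0, -0.653]],
  ],
)

```text
time: 3.1
tool_pos: [0.536, -0.2953, 0.2012]
eef_rot: [-180.0, 0.0, 82.5]
ft_force: [0.1, 0.5, -0.2]
grip_width: 0.0854
```

```bash
python3 - <<'E'
from h import *
rows(.536,-.295,.052,82.7)
for n in ("scene","top"):
    p=viewer.get_image(n); cv2.imwrite(f"pics/{n}1.png",p["color"])
E
```

```text
t 3.1 pos [ 0.536  -0.2953  0.2012] rot [-180.     0.    82.5] F [ 0.1  0.5 -0.2] w 0.0854 q6 -28.9 shift [ 9.000e-04 -2.000e-04  4.973e-01] turn [-0.0001  0.     -0.0014] dyaw 0.2
```

View pics/scene1.png

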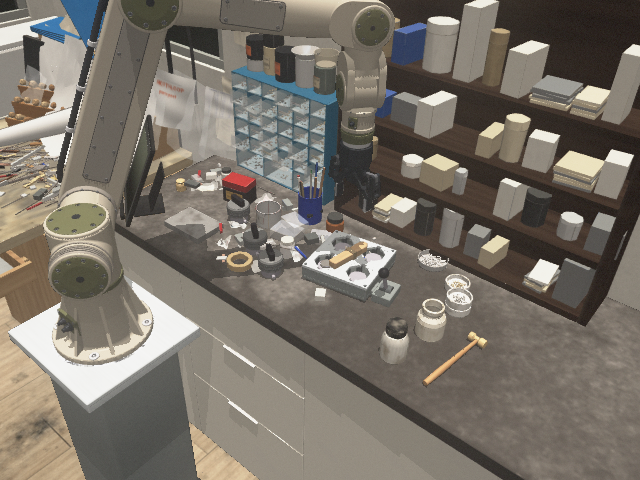

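View pics/top1.png

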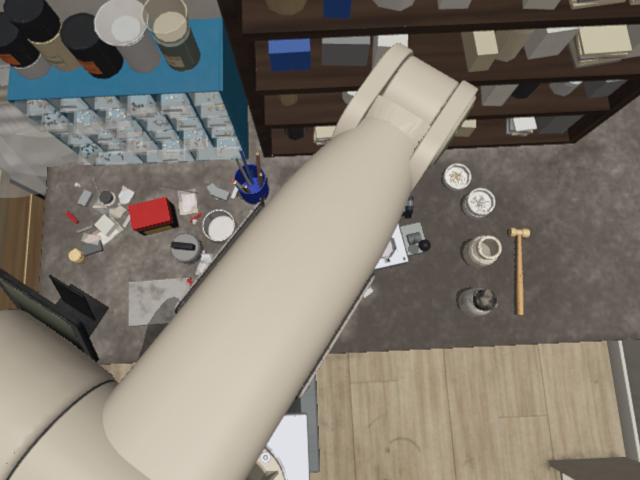

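```bash
python3 - <<'E'
from h import *
a=cv2.imread("pics/scene1.png")
cv2.imwrite("pics/c3.png",cv2.resize(a[200:320,280:420],None,fx=5,fy=5,interpolation=cv2.INTER_CUBIC))
p=viewer.get_image("scene")
for n,X in dict(s1=(.5784,-.2443,.048),s2=(.5938,-.3329,.048),s3=(.5052,-.3483,.048),s4=(.4898,-.2597,.048),ball=(.495,-.4305,.092),fl=(.6144,-.1923,.048),fr=(.6467,-.3689,.048),nr=(.4676,-.4007,.048),nl=(.4384,-.2231,.048)).items():
    u=w2p(p,X); print(n,np.round((u-[280,200]+.5)*5-.5,0))
E
```

```text
s1 [315. 215.]
s2 [469. 269.]
s3 [390. 362.]
s4 [232. 303.]
ball [523. 372.]
fl [281. 149.]
fr [584. 251.]
nr [431. 444.]
nl [112. 321.]
```

View pics/c3.png

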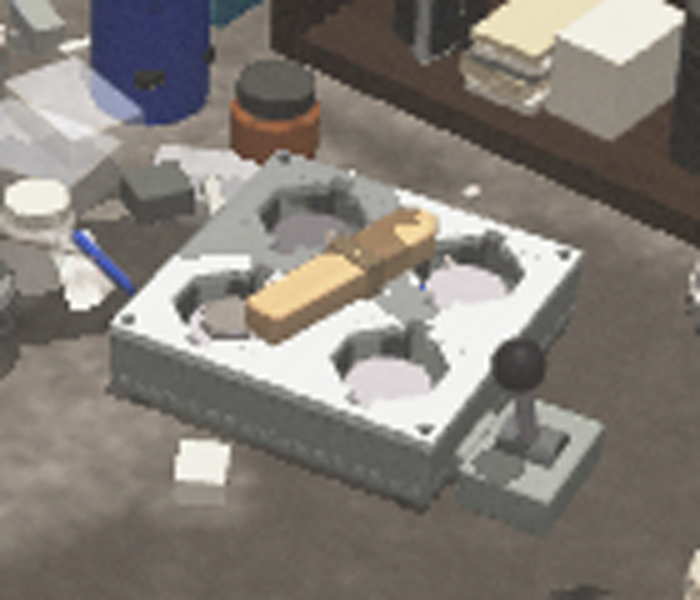

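Request:
send_rows(
  steps=[
    [1, [0, 0, 0.16], [0, 0, 0]],
    [1, [0, 0, 0.3], [0, 0, 0]],
    [1, [0, 0, 0.4], [0, 0, 0]],
    [1, [0, 0, 0.46], [0, 0, 0]],
    [1, [0, 0, 0.497], [0, 0, 0]],
    [1, [0, 0, 0.497], [0, 0, 0]],
  ],
)

```text
time: 3.85
tool_pos: [0.5351, -0.2948, 0.0507]
eef_rot: [-179.9, -0.1, 82.5]
ft_force: [-0.7, -0.5, -0.2]
grip_width: 0.0857
```

Request:
send_rows(
  steps=[
    [0.2, [0, 0, 0], [0, 0, 0]],
    [0, [0, 0, 0], [0, 0, 0]],
    [0, [0, 0, 0], [0, 0, 0]],
    [0, [0, 0, 0], [0, 0, 0]],
    [0, [0, 0, 0], [0, 0, 0]],
    [0, [0, 0, 0], [0, 0, 0]],
    [0, [0, 0, 0], [0, 0, 0]],
    [0, [0, 0, 0], [0, 0, 0]],
  ],
  grip_force=60,
)

```text
time: 4.65
tool_pos: [0.5368, -0.2959, 0.0535]
eef_rot: [179.9, 0.1, 82.6]
ft_force: [-0.7, 0.1, 6.3]
grip_width: 0.0247
```

Request:
send_rows(
  steps=[
    [0, [0, 0, -0.02], [0, 0, 0]],
    [0, [0, 0, -0.05], [0, 0, 0]],
    [0, [0, 0, -0.12], [0, 0, 0]],
    [0, [0, 0, -0.22], [0, 0, 0]],
    [0, [0, 0, -0.32], [0, 0, 0]],
    [0, [0, 0, -0.4], [0, 0, 0]],
    [0, [0, 0, -0.4], [0, 0, 0]],
  ],
)

```text
time: 5.35
tool_pos: [0.5379, -0.2966, 0.1768]
eef_rot: [179.6, 0.2, 82.6]
ft_force: [0.3, -0.8, 0.0]
grip_width: 0.0244
```

```bash
python3 - <<'E'
from h import *
rows(.407,.158,.171,181.5)
p=viewer.get_image("scene");a=p["color"]
cv2.imwrite("pics/c4.png",cv2.resize(a[150:300,260:460],None,fx=4,fy=4,interpolation=cv2.INTER_CUBIC))
E
```

```text
t 5.3 pos [ 0.5379 -0.2966  0.1768] rot [179.6   0.2  82.6] F [ 0.3 -0.8  0. ] w 0.0244 q6 -29.0 shift [ 1.4468 -0.6274  0.0102] turn [ 8.00e-04  3.90e-03 -8.24e-01] dyaw 98.9
```

View pics/c4.png

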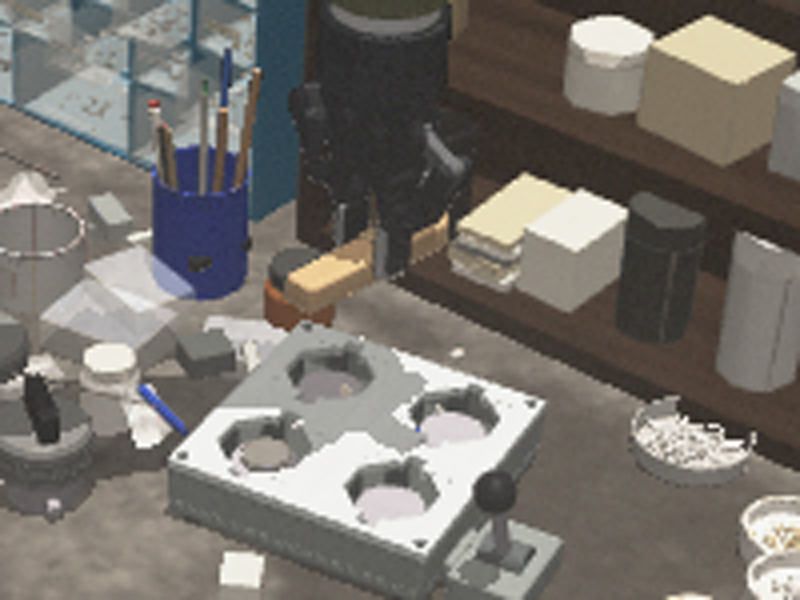

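Request:
send_rows(
  steps=[
    [0, [0.05, -0.02, 0], [0, 0, -0.03]],
    [0, [0.15, -0.06, 0], [0, 0, -0.08]],
    [0, [0.27, -0.12, 0], [0, 0, -0.14]],
    [0, [0.39, -0.17, 0], [0, 0, -0.2]],
    [0, [0.52, -0.23, 0], [0, 0, -0.26]],
    [0, [0.64, -0.28, 0], [0, 0, -0.32]],
    [0, [0.76, -0.33, 0], [0, 0, -0.38]],
    [0, [0.88, -0.38, 0], [0, 0, -0.44]],
    [0, [0.96, -0.42, 0], [0, 0, -0.48]],
    [0, [0.98, -0.43, 0], [0, 0, -0.5]],
  ],
)

```text
time: 6.4
tool_pos: [0.4434, 0.0152, 0.1709]
eef_rot: [-179.9, -0.2, 142.9]
ft_force: [0.6, -0.1, -1.0]
grip_width: 0.0246
```

```bash
python3 - <<'E'
from h import *
rows(.407,.158,.1,181.5)
p=viewer.get_image("top");a=p["color"]; cv2.imwrite("pics/t5.png",a)
E
```

```text
t 6.4 pos [0.4434 0.0152 0.1709] rot [-179.9   -0.2  142.9] F [ 0.6 -0.1 -1. ] w 0.0246 q6 -61.4 shift [0.3828 0.307  0.237 ] turn [-1.000e-04 -1.700e-03 -3.213e-01] dyaw 38.6
```

View pics/t5.png

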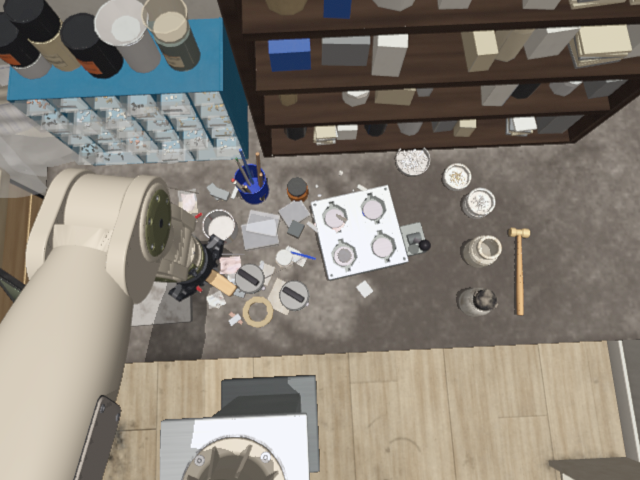

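Request:
send_rows(
  steps=[
    [0, [0.05, 0.04, 0], [0, 0, -0.05]],
    [0, [0.14, 0.11, 0], [0, 0, -0.12]],
    [0, [0.24, 0.19, 0.02], [0, 0, -0.19]],
    [0, [0.32, 0.26, 0.06], [0, 0, -0.26]],
    [0, [0.37, 0.295, 0.12], [0, 0, -0.32]],
    [0, [0.383, 0.307, 0.18], [0, 0, -0.321]],
    [0, [0.383, 0.307, 0.237], [0, 0, -0.321]],
    [0, [0.383, 0.307, 0.237], [0, 0, -0.321]],
  ],
)

```text
time: 7.25
tool_pos: [0.4088, 0.1548, 0.0985]
eef_rot: [-179.9, -0.3, -178.9]
ft_force: [-0.8, -0.3, -0.0]
grip_width: 0.0248
```

```bash
python3 - <<'E'
from h import *
rows(.407,.158,.026,181.5)
for n,k in (("scene",(90,170,300,330)),("top",(100,220,260,350))):
  p=viewer.get_image(n);a=p["color"]; cv2.imwrite(f"pics/{n}6.png",cv2.resize(a[k[1]:k[3],k[0]:k[2]],None,fx=3.5,fy=3.5,interpolation=cv2.INTER_CUBIC))
E
```

```text
t 7.2 pos [0.4088 0.1548 0.0985] rot [-179.9   -0.3 -178.9] F [-0.8 -0.3 -0. ] w 0.0248 q6 -80.8 shift [0.0047 0.011  0.2416] turn [-0.0006 -0.0024 -0.0037] dyaw 0.4
```

View pics/scene6.png

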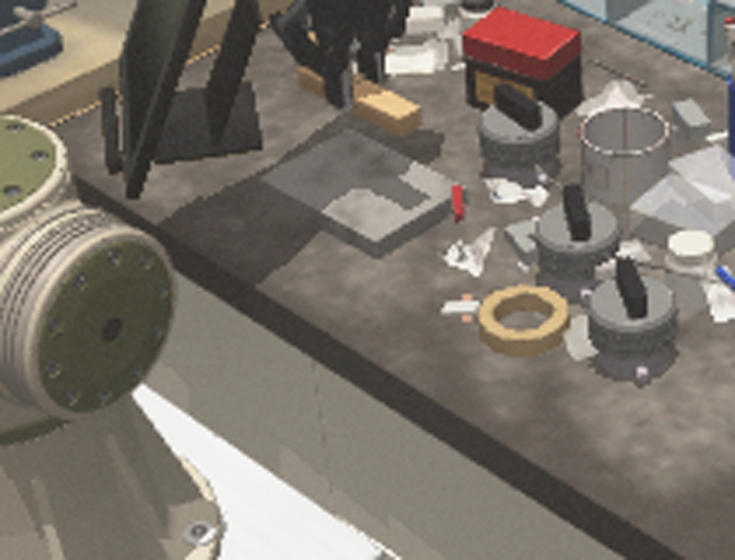

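Request:
send_rows(
  steps=[
    [0, [0.005, 0.011, 0.08], [0, 0, 0]],
    [0, [0.005, 0.011, 0.15], [0, 0, 0]],
    [0, [0.005, 0.011, 0.2], [0, 0, 0]],
    [0, [0.005, 0.011, 0.23], [0, 0, 0]],
    [0, [0.005, 0.011, 0.24], [0, 0, 0]],
    [0, [0.005, 0.011, 0.245], [0, 0, 0]],
    [0, [0.005, 0.011, 0.247], [0, 0, 0]],
    [0, [0.005, 0.011, 0.247], [0, 0, 0]],
  ],
)

```text
time: 8.15
tool_pos: [0.4095, 0.1591, 0.0276]
eef_rot: [180.0, 0.1, -178.9]
ft_force: [-0.1, 0.1, -0.3]
grip_width: 0.0247
```

Request:
send_rows(
  steps=[
    [0, [0, 0, 0.0], [0, 0, 0]],
    [0, [0, 0, 0.004], [0, 0, 0]],
    [0, [0, 0, 0.008], [0, 0, 0]],
    [0, [0, 0, 0.008], [0, 0, 0]],
  ],
)

```text
time: 8.55
tool_pos: [0.4091, 0.1591, 0.0247]
eef_rot: [-180.0, 0.0, -178.9]
ft_force: [0.3, -0.9, 1.3]
grip_width: 0.0244
```

Request:
send_rows(
  steps=[
    [0.6, [0, 0, 0], [0, 0, 0]],
    [0.6, [0, 0, 0], [0, 0, 0]],
    [0.6, [0, 0, 0], [0, 0, 0]],
    [0.6, [0, 0, 0], [0, 0, 0]],
    [0.8, [0, 0, -0.05], [0, 0, 0]],
    [1, [0, 0, -0.15], [0, 0, 0]],
    [1, [0, 0, -0.3], [0, 0, 0]],
    [1, [0, 0, -0.45], [0, 0, 0]],
    [1, [0, 0, -0.45], [0, 0, 0]],
  ],
)

```text
time: 9.45
tool_pos: [0.4128, 0.1598, 0.1654]
eef_rot: [179.9, 0.6, -178.9]
ft_force: [1.6, -0.3, 0.3]
grip_width: 0.0854
```

```bash
python3 - <<'E'
from h import *
rows(.4045,-.1443,.16,147.2)
for n,k in (("scene",(90,170,300,330)),("top",(100,220,330,350))):
  p=viewer.get_image(n);a=p["color"]; cv2.imwrite(f"pics/{n}7.png",cv2.resize(a[k[1]:k[3],k[0]:k[2]],None,fx=3.4,fy=3.4,interpolation=cv2.INTER_CUBIC))
E
```

```text
t 9.4 pos [0.4128 0.1598 0.1654] rot [ 179.9    0.6 -178.9] F [ 1.6 -0.3  0.3] w 0.0854 q6 -80.4 shift [ 0.0479 -1.013   0.0158] turn [0.0023 0.0046 0.2829] dyaw -33.9
```

View pics/scene7.png

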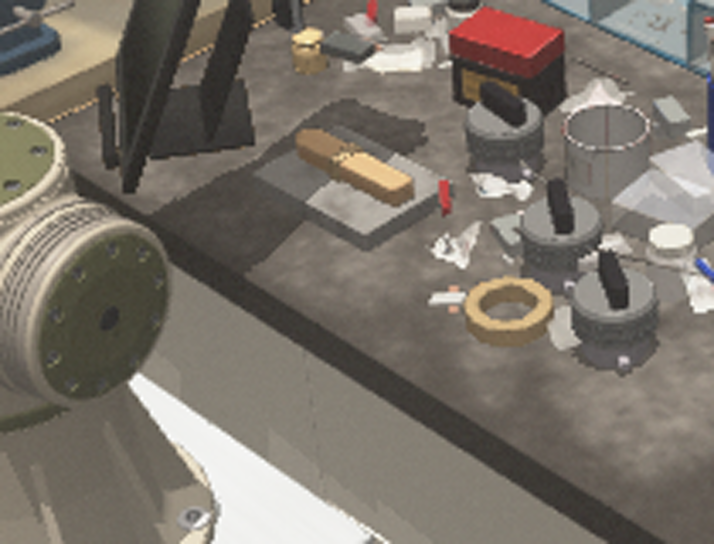

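View pics/top7.png

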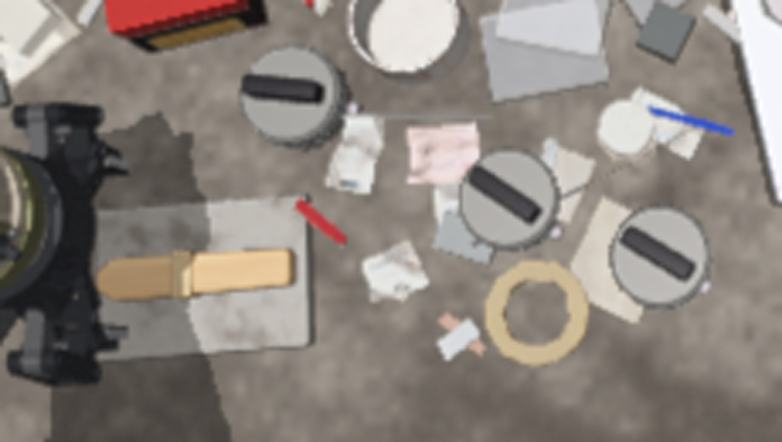

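```bash
python3 - <<'E'
from h import *
p=viewer.get_image("top");
f=lambda c,r,ox,oy:((c+.5)/3.4-.5+ox,(r+.5)/3.4-.5+oy)
print("clampmid",p2w(p,*f(195,274,100,220),.041), "ends",p2w(p,*f(97,280,100,220),.041),p2w(p,*f(293,268,100,220),.041))
print("block R corners",p2w(p,*f(307,196,100,220),.019),p2w(p,*f(312,346,100,220),.019))
for q in [(658,253),(505,200),(282,88)]: print(p2w(p,*f(*q,100,220),.076))
# refine jars: dark bar minAreaRect in rectified
for n,c in dict(C=(.4045,-.1443),B=(.4463,-.0502),A=(.52,.0916)).items():
  r=rect(p,.076,*c,.045,.00025); g=(r.max(2)<85).astype(np.uint8)*255
  k,_=cv2.findContours(g,cv2.RETR_EXTERNAL,cv2.CHAIN_APPROX_NONE); m=max(k,key=cv2.contourArea); b=cv2.minAreaRect(m)
  bx=cv2.boxPoints(b); 
  e=bx[1]-bx[0] if np.linalg.norm(bx[1]-bx[0])>np.linalg.norm(bx[2]-bx[1]) else bx[2]-bx[1]
  print(n,r2w(*b[0],*c,.045,.00025),np.array(b[1])*.25,"bar ang",np.degrees(np.arctan2(-e[0],-e[1]))%180)
  cv2.imwrite(f"pics/j{n}.png",r)
rows(.4045,-.1443,.16,147.2)
E
```

```text
clampmid [0.40737302 0.15643664 0.041     ] ends [0.40642543 0.21972713 0.041     ] [0.40832174 0.09307149 0.041     ]
block R corners [0.45765921 0.09013116 0.019     ] [0.35878407 0.0861422  0.019     ]
[ 0.40411266 -0.14494199  0.076     ]
[ 0.44185263 -0.04973495  0.076     ]
[0.52037489 0.09165147 0.076     ]
C (0.4041538505554199, -0.14456922988891602) [48.6749382 12.4807539] bar ang 56.309937
B (0.445624047088623, -0.04879580230712891) [51.24964905 12.35999012] bar ang 53.343887
A (0.519810401916504, 0.09138271865844727) [53.13304901 14.78309631] bar ang 81.57303
t 9.6 pos [0.4087 0.159  0.1594] rot [-180.     0.  -178.9] F [-0.3 -0.1 -0.5] w 0.0852 q6 -80.4 shift [ 0.0343 -1.0105 -0.002 ] turn [0.000e+00 1.000e-04 2.828e-01] dyaw -33.9
```

Request:
send_rows(
  steps=[
    [1, [0.0, -0.1, 0], [0, 0, 0.05]],
    [1, [0.01, -0.25, 0], [0, 0, 0.11]],
    [1, [0.02, -0.41, 0], [0, 0, 0.17]],
    [1, [0.03, -0.57, 0], [0, 0, 0.23]],
    [1, [0.035, -0.73, 0], [0, 0, 0.285]],
    [1, [0.035, -0.88, 0], [0, 0, 0.285]],
    [0.6, [0.035, -0.97, 0], [0, 0, 0.285]],
    [0.6, [0.035, -1.0, 0], [0, 0, 0.285]],
    [0.6, [0.035, -1.0, 0], [0, 0, 0.285]],
  ],
)

```text
time: 10.5
tool_pos: [0.4034, -0.1414, 0.1581]
eef_rot: [-180.0, -0.2, 146.8]
ft_force: [-0.6, 1.2, 0.7]
grip_width: 0.0511
```

```bash
python3 - <<'E'
from h import *
rows(.4042,-.1446,.06,146.5)
E
```

```text
t 10.5 pos [ 0.4034 -0.1414  0.1581] rot [-180.    -0.2  146.8] F [-0.6  1.2  0.7] w 0.0511 q6 -86.9 shift [-0.0089 -0.0074  0.3271] turn [-0.     -0.0015  0.0025] dyaw -0.3
```

Request:
send_rows(
  steps=[
    [0.6, [-0.009, -0.008, 0.1], [0, 0, 0.002]],
    [0.6, [-0.009, -0.008, 0.2], [0, 0, 0.002]],
    [0.6, [-0.009, -0.008, 0.28], [0, 0, 0.002]],
    [0.6, [-0.009, -0.008, 0.32], [0, 0, 0.002]],
    [0.6, [-0.009, -0.008, 0.331], [0, 0, 0.002]],
    [0.6, [-0.009, -0.008, 0.331], [0, 0, 0.002]],
  ],
)

```text
time: 11.1
tool_pos: [0.4047, -0.143, 0.0597]
eef_rot: [180.0, -0.1, 146.8]
ft_force: [0.6, 0.3, 0.8]
grip_width: 0.0515
```

```bash
python3 - <<'E'
from h import *
rows(.4042,-.1446,.06,146.5)
p=viewer.get_image("scene");a=p["color"]
cv2.imwrite("pics/c8.png",cv2.resize(a[190:310,200:340],None,fx=5,fy=5,interpolation=cv2.INTER_CUBIC))
E
```

```text
t 11.1 pos [ 0.4047 -0.143   0.0597] rot [ 1.800e+02 -1.000e-01  1.468e+02] F [0.6 0.3 0.8] w 0.0515 q6 -87.0 shift [-0.0015 -0.0053 -0.001 ] turn [ 0.     -0.001   0.0026] dyaw -0.3
```

View pics/c8.png

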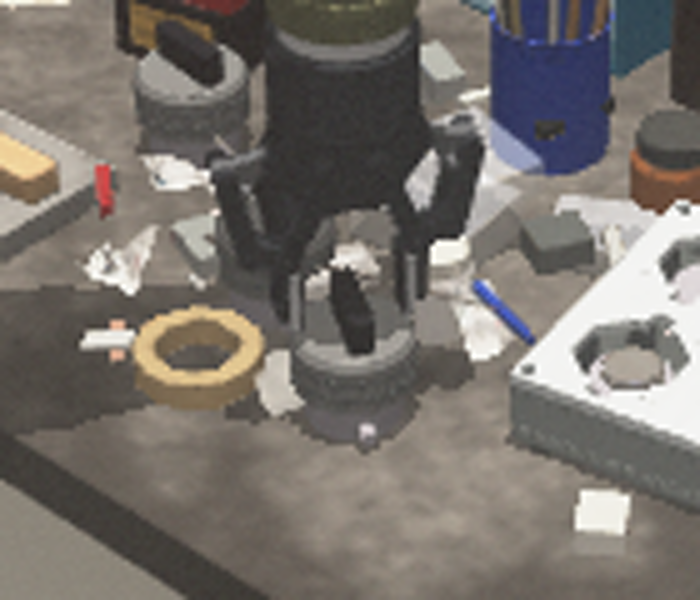

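Request:
send_rows(
  steps=[
    [0.4, [-0.002, -0.005, 0], [0, 0, 0.002]],
    [0, [-0.002, -0.005, 0], [0, 0, 0.002]],
    [0, [-0.002, -0.005, 0], [0, 0, 0.002]],
    [0, [-0.002, -0.005, 0], [0, 0, 0.002]],
    [0, [-0.002, -0.005, 0], [0, 0, 0.002]],
    [0, [-0.002, -0.005, 0], [0, 0, 0.002]],
    [0, [-0.002, -0.005, 0], [0, 0, 0.002]],
    [0, [-0.002, -0.005, 0], [0, 0, 0.002]],
  ],
  grip_force=90,
)

```text
time: 11.95
tool_pos: [0.4054, -0.1464, 0.061]
eef_rot: [180.0, 0.1, 146.5]
ft_force: [-1.4, 1.0, 6.0]
grip_width: 0.0114
```

```bash
python3 - <<'E'
from h import *
rows(.4042,-.1446,.06,146.5)
p=viewer.get_image("scene");a=p["color"]
p=viewer.get_image("top");a=p["color"]
cv2.imwrite("pics/c9.png",cv2.resize(a[220:340,180:340],None,fx=4,fy=4,interpolation=cv2.INTER_CUBIC))
E
```

```text
t 11.9 pos [ 0.4054 -0.1464  0.061 ] rot [1.800e+02 1.000e-01 1.465e+02] F [-1.4  1.   6. ] w 0.0114 q6 -87.0 shift [0.0066 0.0029 0.0034] turn [ 0.0001  0.0006 -0.0004] dyaw 0.0
```

View pics/c9.png

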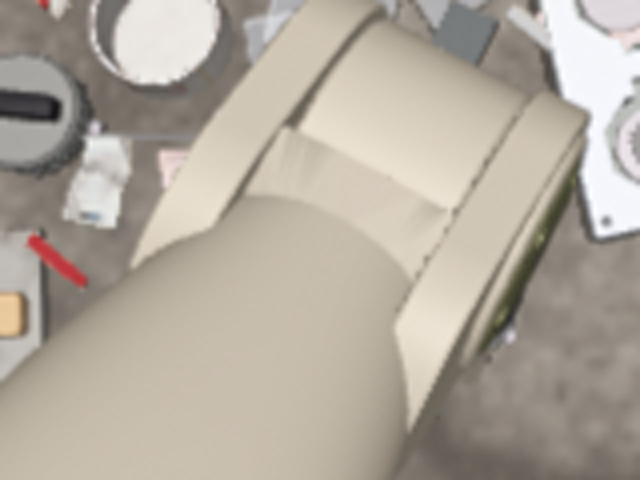

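Request:
send_rows(
  steps=[
    [0, [0, 0, -0.03], [0, 0, 0]],
    [0, [0, 0, -0.1], [0, 0, 0]],
    [0, [0, 0, -0.2], [0, 0, 0]],
    [0, [0, 0, -0.32], [0, 0, 0]],
    [0, [0, 0, -0.42], [0, 0, 0]],
    [0, [0, 0, -0.47], [0, 0, 0]],
    [0, [0, 0, -0.48], [0, 0, 0]],
  ],
)

```text
time: 12.75
tool_pos: [0.406, -0.1468, 0.2066]
eef_rot: [180.0, 0.2, 146.5]
ft_force: [0.0, -0.1, -2.9]
grip_width: 0.0116
```

```bash
python3 - <<'E'
from h import *
rows(.578,-.2443,.20,99.9)
E
```

```text
t 12.8 pos [ 0.406  -0.1468  0.2066] rot [180.    0.2 146.5] F [ 0.  -0.1 -2.9] w 0.0116 q6 -87.0 shift [-0.6574  0.0461  0.0245] turn [0.0008 0.0018 0.3879] dyaw -46.6
```

Request:
send_rows(
  steps=[
    [0, [-0.03, 0.0, 0], [0, 0, 0.02]],
    [0, [-0.1, 0.007, 0], [0, 0, 0.06]],
    [0, [-0.2, 0.014, 0], [0, 0, 0.12]],
    [0, [-0.31, 0.022, 0], [0, 0, 0.18]],
    [0, [-0.42, 0.03, 0], [0, 0, 0.24]],
    [0, [-0.52, 0.036, 0], [0, 0, 0.3]],
    [0, [-0.6, 0.042, 0], [0, 0, 0.35]],
    [0, [-0.645, 0.046, 0], [0, 0, 0.388]],
    [0, [-0.657, 0.046, 0], [0, 0, 0.388]],
    [0, [-0.657, 0.046, 0], [0, 0, 0.388]],
  ],
)

```text
time: 13.75
tool_pos: [0.5763, -0.2434, 0.2027]
eef_rot: [-179.9, -0.1, 100.0]
ft_force: [-0.6, 0.4, -2.3]
grip_width: 0.0113
```

```bash
python3 - <<'E'
from h import *
p=viewer.get_image("top")
rows(.578,-.2443,.13,99.9)
p=viewer.get_image("scene");a=p["color"]
cv2.imwrite("pics/c10.png",cv2.resize(a[150:300,260:420],None,fx=4,fy=4,interpolation=cv2.INTER_CUBIC))
E
```

```text
t 13.8 pos [ 0.576  -0.2431  0.2032] rot [-1.799e+02 -1.000e-01  1.000e+02] F [-0.1 -0.5 -1.9] w 0.0117 q6 -40.2 shift [-0.0056  0.0065  0.244 ] turn [-0.001  -0.0008  0.0008] dyaw -0.1
```

View pics/c10.png

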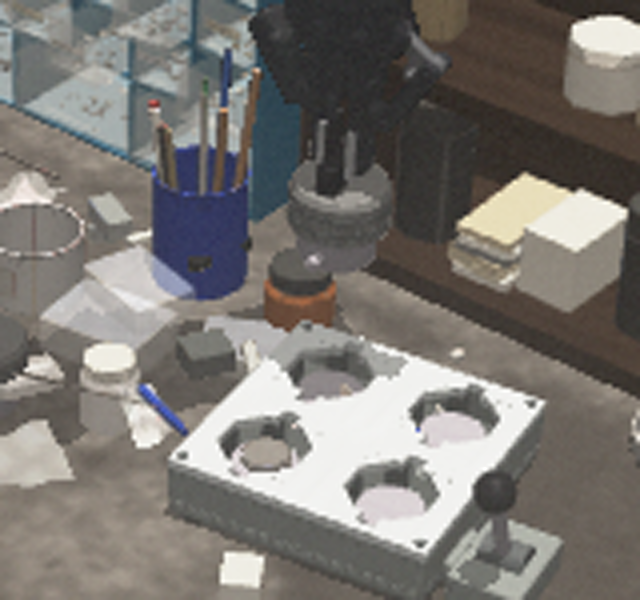

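```bash
python3 - <<'E'
from h import *
p=viewer.get_image("scene")
for dy in (-.002,0,.002):
  s=ctrl.read_state()["tool_pos"]; print([np.round((w2p(p,[s[0],s[1]+dy,z])-[260,150]+.5)*4-.5,1) for z in (.168,.193)])
u=lambda X:np.round((w2p(p,X)-[260,150]+.5)*4-.5,1)
# body outline
P=np.array([u([s[0]+.033*np.cos(t),s[1]+.033*np.sin(t),z]) for t in np.linspace(0,6.28,60) for z in (.168,.194)])
print(P.min(0),P.max(0))
E
```

```text
[array([339.9, 220.5]), array([341.9, 186.7])]
[array([337.4, 219.4]), array([339.4, 185.6])]
[array([334.9, 218.2]), array([336.8, 184.5])]
[285.2 157. ] [392.2 247.9]
```

Request:
send_rows(
  steps=[
    [0, [-0.005, 0.006, 0.05], [0, 0, 0]],
    [0, [-0.006, 0.006, 0.13], [0, 0, 0]],
    [0, [-0.006, 0.006, 0.2], [0, 0, 0]],
    [0, [-0.006, 0.006, 0.25], [0, 0, 0]],
    [0, [-0.006, 0.006, 0.28], [0, 0, 0]],
    [0, [-0.006, 0.006, 0.29], [0, 0, 0]],
    [0, [-0.006, 0.006, 0.29], [0, 0, 0]],
    [0, [-0.006, 0.006, 0.29], [0, 0, 0]],
  ],
)

```text
time: 14.7
tool_pos: [0.5795, -0.2453, 0.1184]
eef_rot: [179.9, 0.1, 99.9]
ft_force: [0.5, 0.7, -2.9]
grip_width: 0.0117
```

```bash
python3 - <<'E'
from h import *
p=viewer.get_image("scene");a=p["color"]
rows(.578,-.2443,.085,99.9)
cv2.imwrite("pics/c11.png",cv2.resize(a[190:290,290:410],None,fx=5,fy=5,interpolation=cv2.INTER_CUBIC))
E
```

```text
t 14.8 pos [ 0.5796 -0.2454  0.1185] rot [1.799e+02 1.000e-01 9.990e+01] F [ 0.3  0.1 -1.8] w 0.0114 q6 -40.2 shift [ 0.0046 -0.0048  0.1116] turn [0.0007 0.0006 0.0001] dyaw -0.0
```

View pics/c11.png

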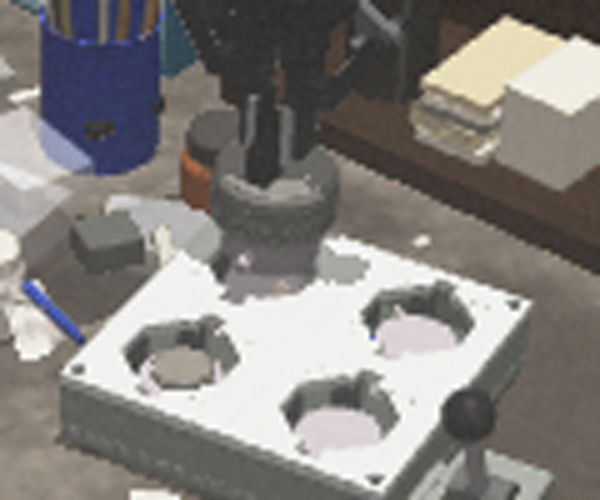

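Request:
send_rows(
  steps=[
    [0, [0.003, -0.003, 0.02], [0, 0, 0]],
    [0, [0.003, -0.003, 0.04], [0, 0, 0]],
    [0, [0.003, -0.003, 0.055], [0, 0, 0]],
    [0, [0.003, -0.003, 0.07], [0, 0, 0]],
    [0, [0.003, -0.003, 0.075], [0, 0, 0]],
  ],
)

```text
time: 15.25
tool_pos: [0.5778, -0.2442, 0.0944]
eef_rot: [-180.0, -0.0, 99.9]
ft_force: [-1.6, 0.6, 1.3]
grip_width: 0.0119
```

Request:
send_rows(
  steps=[
    [0, [0, 0, 0.015], [0, 0, 0]],
    [0, [0, 0, 0.03], [0, 0, 0]],
    [0, [0, 0, 0.036], [0, 0, 0]],
    [0, [0, 0, 0.04], [0, 0, 0]],
    [0, [0, 0, 0.04], [0, 0, 0]],
  ],
)

```text
time: 15.75
tool_pos: [0.578, -0.244, 0.0851]
eef_rot: [179.9, 0.0, 99.9]
ft_force: [-5.2, 4.5, 14.6]
grip_width: 0.0114
```

Request:
send_rows(
  steps=[
    [0, [0, 0, 0.001], [0, 0, 0.05]],
    [0, [0, 0, 0.001], [0, 0, 0.11]],
    [0, [0, 0, 0.001], [0, 0, 0.17]],
    [0, [0, 0, 0.001], [0, 0, 0.23]],
    [0, [0, 0, 0.001], [0, 0, 0.29]],
    [0, [0, 0, 0.001], [0, 0, 0.35]],
  ],
)

```text
time: 16.35
tool_pos: [0.5789, -0.242, 0.0851]
eef_rot: [179.9, -0.2, 57.8]
ft_force: [-4.0, 9.7, 15.4]
grip_width: 0.0116
```

Request:
send_rows(
  steps=[
    [0, [0.003, -0.004, 0], [0, 0, 0.06]],
    [0, [0.003, -0.004, 0], [0, 0, 0.12]],
    [0, [0.003, -0.004, 0], [0, 0, 0.18]],
    [0, [0.003, -0.004, 0], [0, 0, 0.24]],
    [0, [0.003, -0.004, 0], [0, 0, 0.3]],
    [0, [0.003, -0.004, 0], [0, 0, 0.36]],
    [0, [0.003, -0.004, 0], [0, 0, 0.4]],
    [0, [0.003, -0.004, 0], [0, 0, 0.4]],
  ],
)

```text
time: 17.15
tool_pos: [0.5792, -0.2415, 0.085]
eef_rot: [-180.0, -0.3, 9.9]
ft_force: [-0.5, 7.9, 13.7]
grip_width: 0.0116
```

```bash
python3 - <<'E'
from h import *
p=viewer.get_image("scene");a=p["color"]
rows(.578,-.2443,.085,9.9)
print(ctrl.read_state()["wrist_torque"])
cv2.imwrite("pics/c12.png",cv2.resize(a[190:290,290:410],None,fx=5,fy=5,interpolation=cv2.INTER_CUBIC))
E
```

```text
t 17.2 pos [ 0.5792 -0.2415  0.085 ] rot [-180.    -0.3   10. ] F [-0.3  8.3 12.7] w 0.0117 q6 49.9 shift [-0.0054  0.0085 -0.0001] turn [-0.0002 -0.0022  0.0008] dyaw -0.1
[1.60861998 0.36933222 0.18727051]
```

View pics/c12.png

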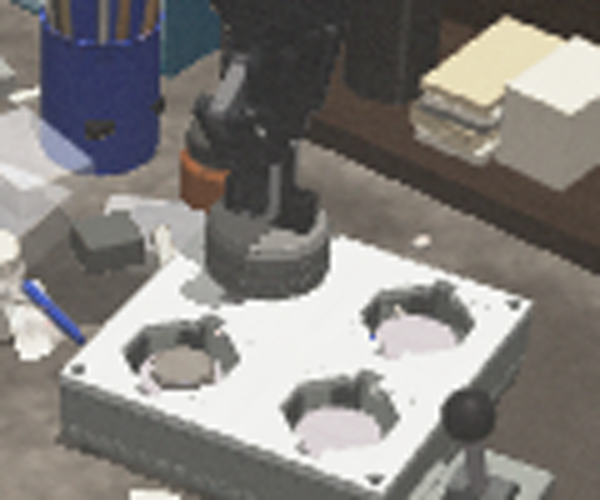

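Request:
send_rows(
  steps=[
    [0, [0, 0, 0], [0, 0, 0.015]],
    [0, [0, 0, 0], [0, 0, 0.025]],
    [0, [0, 0, 0], [0, 0, 0.035]],
    [0, [0, 0, 0], [0, 0, 0.035]],
  ],
)

```text
time: 17.6
tool_pos: [0.578, -0.2418, 0.0849]
eef_rot: [-180.0, -0.1, 5.8]
ft_force: [-2.7, 5.5, 15.3]
grip_width: 0.0118
```

```bash
python3 - <<'E'
from h import *
rows(.578,-.2443,.085,9.9)
print(ctrl.read_state()["wrist_torque"])
E
```

```text
t 17.6 pos [ 0.578  -0.2418  0.0849] rot [-1.8e+02 -1.0e-01  5.8e+00] F [-2.7  5.5 15.3] w 0.0118 q6 54.1 shift [-0.0008  0.0082 -0.0003] turn [-0.0001 -0.001  -0.034 ] dyaw 4.1
[1.27574557 1.22510483 0.57176124]
```

Request:
send_rows(
  steps=[
    [0, [0, 0, -0.005], [0, 0, 0]],
    [0, [0, 0, -0.01], [0, 0, 0]],
    [0, [0, 0, -0.018], [0, 0, 0]],
    [0, [0, 0, -0.018], [0, 0, 0]],
  ],
)

```text
time: 18.0
tool_pos: [0.5772, -0.2424, 0.0875]
eef_rot: [-179.9, 0.0, 5.7]
ft_force: [-0.7, 4.1, 1.0]
grip_width: 0.0118
```

Request:
send_rows(
  steps=[
    [0.6, [0, 0, -0.01], [0, 0, 0]],
    [0.6, [0, 0, -0.01], [0, 0, 0]],
    [0.6, [0, 0, -0.01], [0, 0, 0]],
    [0.6, [0, 0, -0.01], [0, 0, 0]],
    [0.6, [0, 0, -0.06], [0, 0, 0]],
    [0.6, [0, 0, -0.16], [0, 0, 0]],
    [0.6, [0, 0, -0.3], [0, 0, 0]],
    [0.6, [0, 0, -0.35], [0, 0, 0]],
  ],
)

```text
time: 18.8
tool_pos: [0.579, -0.2441, 0.1974]
eef_rot: [179.8, -0.3, 5.7]
ft_force: [0.4, 0.2, 0.5]
grip_width: 0.0516
```

```bash
python3 - <<'E'
from h import *
p=viewer.get_image("scene");a=p["color"]
cv2.imwrite("pics/c13.png",cv2.resize(a[190:290,290:410],None,fx=5,fy=5,interpolation=cv2.INTER_CUBIC))
rows(.446,-.05,.16,142)
p=viewer.get_image("top"); cv2.imwrite("pics/t13.png",p["color"])
E
```

```text
t 18.9 pos [ 0.5796 -0.2444  0.1988] rot [179.7  -0.4   5.7] F [ 1.1 -0.6  2.1] w 0.0508 q6 54.2 shift [-0.3798 -0.6897  0.1229] turn [ 0.0051  0.0015 -1.136 ] dyaw 136.3
```

View pics/c13.png

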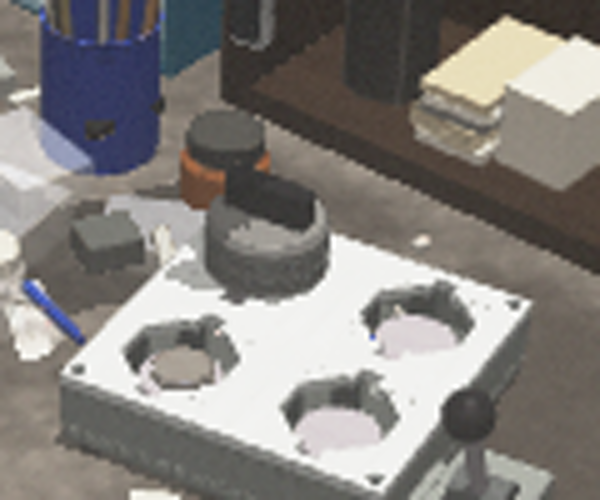

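View pics/t13.png

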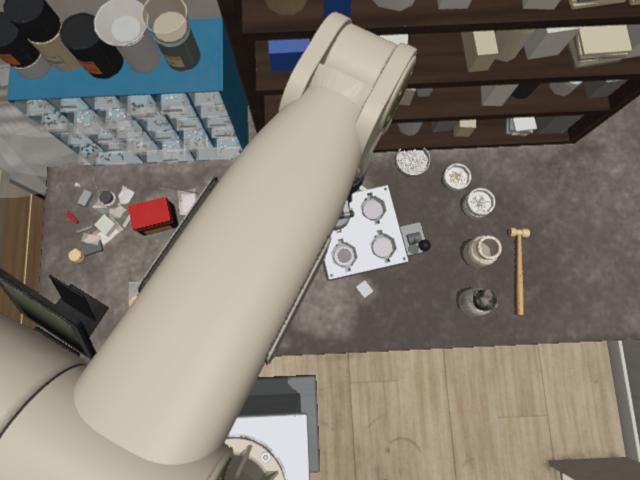

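Request:
send_rows(
  steps=[
    [0.6, [-0.05, -0.09, 0], [0, 0, -0.07]],
    [0.6, [-0.1, -0.17, 0], [0, 0, -0.14]],
    [0.6, [-0.15, -0.27, 0], [0, 0, -0.21]],
    [0.6, [-0.19, -0.35, 0], [0, 0, -0.28]],
    [0.6, [-0.24, -0.43, 0], [0, 0, -0.35]],
    [0.6, [-0.29, -0.52, 0], [0, 0, -0.42]],
    [0.6, [-0.33, -0.6, 0], [0, 0, -0.49]],
    [0.6, [-0.36, -0.66, 0], [0, 0, -0.56]],
    [0.6, [-0.38, -0.69, 0], [0, 0, -0.63]],
    [0.6, [-0.38, -0.69, 0], [0, 0, -0.7]],
  ],
)

```text
time: 19.9
tool_pos: [0.4414, -0.0468, 0.1914]
eef_rot: [-179.8, -0.0, 90.1]
ft_force: [-0.9, -1.6, -0.6]
grip_width: 0.0512
```

```bash
python3 - <<'E'
from h import *
p=viewer.get_image("scene");a=p["color"]
cv2.imwrite("pics/c14.png",cv2.resize(a[180:300,200:340],None,fx=5,fy=5,interpolation=cv2.INTER_CUBIC))
u=lambda X:np.round((w2p(p,X)-[200,180]+.5)*5-.5,1)
c=np.array([.446,-.05]);d=np.array([np.cos(np.radians(53)),np.sin(np.radians(53))])
for s in (-.025,0,.025): print(u([*(c+s*d),.076]))
rows(.446,-.0495,.16,142.5)
E
```

```text
[281.8 265. ]
[274.8 238.3]
[268.  212.3]
t 19.9 pos [ 0.442  -0.0474  0.1915] rot [-179.9   -0.    90.4] F [-0.5 -0.1 -0.7] w 0.0513 q6 -16.9 shift [-0.0071  0.0134  0.1049] turn [-0.0008 -0.0006 -0.4341] dyaw 52.1
```

View pics/c14.png

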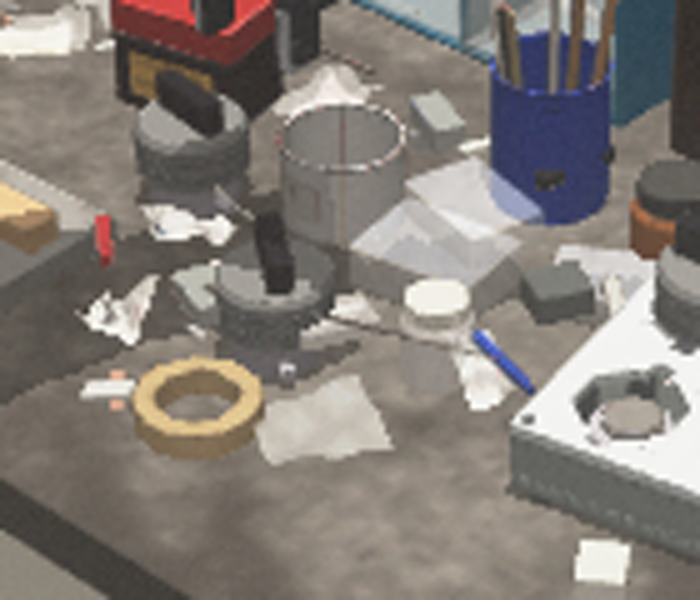

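Request:
send_rows(
  steps=[
    [0.6, [-0.004, 0.007, 0.01], [0, 0, -0.07]],
    [0.6, [-0.007, 0.01, 0.04], [0, 0, -0.14]],
    [0.6, [-0.007, 0.011, 0.08], [0, 0, -0.21]],
    [0.6, [-0.007, 0.011, 0.1], [0, 0, -0.28]],
    [0.6, [-0.007, 0.011, 0.12], [0, 0, -0.35]],
    [0.6, [-0.007, 0.011, 0.15], [0, 0, -0.41]],
    [0.6, [-0.007, 0.011, 0.2], [0, 0, -0.434]],
    [0.6, [-0.007, 0.011, 0.2], [0, 0, -0.434]],
    [0.6, [-0.007, 0.011, 0.2], [0, 0, -0.434]],
  ],
)

```text
time: 20.85
tool_pos: [0.446, -0.0503, 0.1321]
eef_rot: [-180.0, -0.1, 141.6]
ft_force: [0.7, -0.4, 0.4]
grip_width: 0.0513
```

```bash
python3 - <<'E'
from h import *
rows(.446,-.0495,.061,142.5)
E
```

```text
t 20.9 pos [ 0.446  -0.0503  0.1321] rot [-1.800e+02 -1.000e-01  1.416e+02] F [ 0.7 -0.4  0.4] w 0.0513 q6 -68.3 shift [0.0013 0.0023 0.2371] turn [-0.0004 -0.0009 -0.0074] dyaw 0.9
```

Request:
send_rows(
  steps=[
    [0.6, [0.001, 0.002, 0.07], [0, 0, -0.007]],
    [0.6, [0.001, 0.002, 0.15], [0, 0, -0.007]],
    [0.6, [0.001, 0.002, 0.21], [0, 0, -0.007]],
    [0.6, [0.001, 0.002, 0.235], [0, 0, -0.007]],
    [0.6, [0.001, 0.002, 0.237], [0, 0, -0.007]],
    [0.6, [0.001, 0.002, 0.237], [0, 0, -0.007]],
  ],
)

```text
time: 21.45
tool_pos: [0.4474, -0.0499, 0.0625]
eef_rot: [180.0, 0.1, 142.6]
ft_force: [0.7, 0.7, 0.5]
grip_width: 0.0515
```

```bash
python3 - <<'E'
from h import *
p=viewer.get_image("scene");a=p["color"]
cv2.imwrite("pics/c15.png",cv2.resize(a[180:300,200:340],None,fx=4,fy=4,interpolation=cv2.INTER_CUBIC))
rows(.446,-.0495,.061,142.5)
E
```

```text
t 21.5 pos [ 0.4477 -0.05    0.0627] rot [1.800e+02 1.000e-01 1.426e+02] F [ 1.   0.3 -0.1] w 0.0512 q6 -69.2 shift [ 0.0055 -0.0021  0.0058] turn [0.0002 0.0008 0.0008] dyaw -0.1
```

View pics/c15.png

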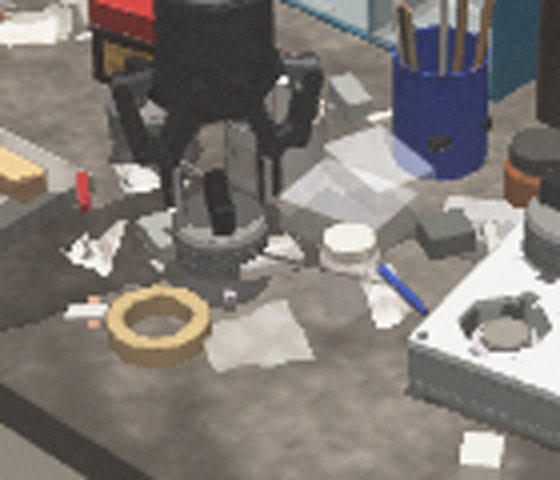

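Bar at (218,202) sits between the fingers; close.

Request:
send_rows(
  steps=[
    [0.3, [0.002, -0.001, 0.003], [0, 0, 0]],
    [0, [0.002, -0.001, 0.003], [0, 0, 0]],
    [0, [0.002, -0.001, 0.003], [0, 0, 0]],
    [0, [0.002, -0.001, 0.003], [0, 0, 0]],
    [0, [0.002, -0.001, 0.003], [0, 0, 0]],
    [0, [0.002, -0.001, 0.003], [0, 0, 0]],
    [0, [0.002, -0.001, 0.003], [0, 0, 0]],
    [0, [0.002, -0.001, 0.003], [0, 0, 0]],
  ],
)

```text
time: 22.3
tool_pos: [0.4464, -0.0495, 0.0615]
eef_rot: [180.0, 0.0, 142.6]
ft_force: [-1.4, 1.1, 5.2]
grip_width: 0.0116
```

Request:
send_rows(
  steps=[
    [0, [0, 0, -0.03], [0, 0, 0]],
    [0, [0, 0, -0.1], [0, 0, 0]],
    [0, [0, 0, -0.2], [0, 0, 0]],
    [0, [0, 0, -0.32], [0, 0, 0]],
    [0, [0, 0, -0.42], [0, 0, 0]],
    [0, [0, 0, -0.47], [0, 0, 0]],
    [0, [0, 0, -0.48], [0, 0, 0]],
  ],
)

```text
time: 23.0
tool_pos: [0.4473, -0.05, 0.2072]
eef_rot: [179.9, 0.2, 142.6]
ft_force: [-0.5, -1.4, -2.4]
grip_width: 0.0115
```

```bash
python3 - <<'E'
from h import *
rows(.505,-.347,.20,99.9)
E
```

```text
t 23.0 pos [ 0.4473 -0.05    0.2072] rot [179.9   0.2 142.6] F [-0.5 -1.4 -2.4] w 0.0115 q6 -69.2 shift [-0.7538 -0.6701  0.0261] turn [0.0013 0.0015 0.356 ] dyaw -42.7
```

Request:
send_rows(
  steps=[
    [0, [-0.03, -0.03, 0], [0, 0, 0.02]],
    [0, [-0.09, -0.08, 0], [0, 0, 0.06]],
    [0, [-0.18, -0.16, 0], [0, 0, 0.11]],
    [0, [-0.28, -0.25, 0], [0, 0, 0.16]],
    [0, [-0.38, -0.34, 0], [0, 0, 0.2]],
    [0, [-0.48, -0.43, 0], [0, 0, 0.25]],
    [0, [-0.58, -0.52, 0], [0, 0, 0.3]],
    [0, [-0.67, -0.6, 0], [0, 0, 0.34]],
    [0, [-0.74, -0.655, 0], [0, 0, 0.356]],
    [0, [-0.753, -0.67, 0], [0, 0, 0.356]],
  ],
)

```text
time: 24.0
tool_pos: [0.5029, -0.3501, 0.202]
eef_rot: [-179.9, -0.1, 99.6]
ft_force: [-0.3, 0.6, -3.5]
grip_width: 0.0117
```

Request:
send_rows(
  steps=[
    [0, [0, 0, 0], [0, 0, 0]],
    [0, [0, 0, 0], [0, 0, 0]],
  ],
)

```text
time: 24.2
tool_pos: [0.5027, -0.3457, 0.2036]
eef_rot: [-179.9, -0.1, 99.9]
ft_force: [0.4, 0.9, -2.7]
grip_width: 0.0117
```

```bash
python3 - <<'E'
from h import *
rows(.505,-.347,.118,99.9)
p=viewer.get_image("scene");a=p["color"]
cv2.imwrite("pics/c16.png",cv2.resize(a[170:290,290:430],None,fx=5,fy=5,interpolation=cv2.INTER_CUBIC))
s=ctrl.read_state()["tool_pos"]
u=lambda X:np.round((w2p(p,X)-[290,170]+.5)*5-.5,1)
P=np.array([u([s[0]+.033*np.cos(t),s[1]+.033*np.sin(t),s[2]-.061+z]) for t in np.linspace(0,6.28,60) for z in (.024,.05)])
print(P.min(0),P.max(0),[u([s[0]+.025*k*np.cos(.173),s[1]+.025*k*np.sin(.173),s[2]-.061+.076]) for k in (-1,0,1)])
E
```

```text
t 24.2 pos [ 0.5027 -0.3457  0.2036] rot [-1.799e+02 -1.000e-01  9.990e+01] F [ 0.4  0.9 -2.7] w 0.0117 q6 -51.9 shift [-0.0063  0.0072  0.2852] turn [-0.0008 -0.0012 -0.0002] dyaw 0.0
[278.4 231. ] [422.2 356.2] [array([330.8, 249.1]), array([355.3, 223.6]), array([379.2, 198.7])]
```

View pics/c16.png

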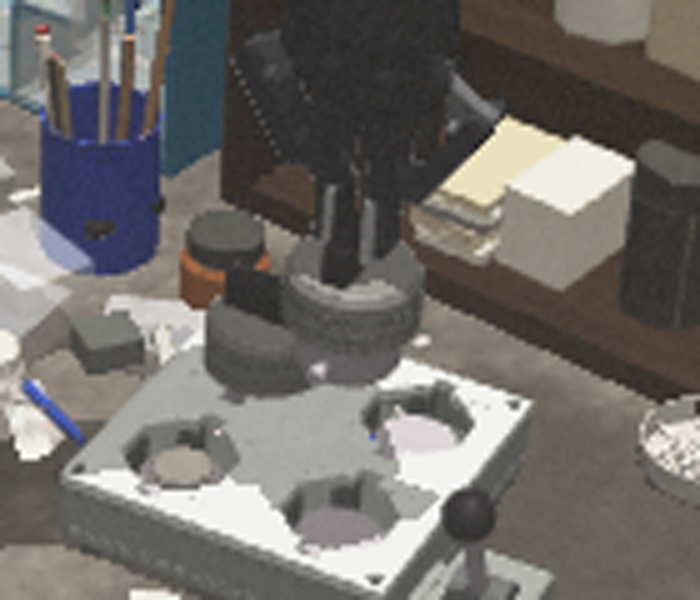

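Request:
send_rows(
  steps=[
    [0, [-0.004, 0.005, 0.05], [0, 0, 0]],
    [0, [-0.005, 0.006, 0.13], [0, 0, 0]],
    [0, [-0.005, 0.006, 0.2], [0, 0, 0]],
    [0, [-0.005, 0.006, 0.25], [0, 0, 0]],
    [0, [-0.005, 0.006, 0.28], [0, 0, 0]],
    [0, [-0.005, 0.006, 0.285], [0, 0, 0]],
    [0, [-0.005, 0.006, 0.285], [0, 0, 0]],
    [0, [-0.005, 0.006, 0.285], [0, 0, 0]],
  ],
)

```text
time: 25.05
tool_pos: [0.5063, -0.3479, 0.1206]
eef_rot: [179.9, 0.1, 99.9]
ft_force: [-0.1, 0.5, -1.8]
grip_width: 0.0117
```

```bash
python3 - <<'E'
from h import *
rows(.505,-.347,.085,99.9)
p=viewer.get_image("scene");a=p["color"]
cv2.imwrite("pics/c17.png",cv2.resize(a[190:310,290:430],None,fx=5,fy=5,interpolation=cv2.INTER_CUBIC))
E
```

```text
t 25.1 pos [ 0.5063 -0.3479  0.1206] rot [1.799e+02 1.000e-01 9.990e+01] F [-0.1  0.5 -1.8] w 0.0117 q6 -51.9 shift [ 0.0038 -0.0038  0.1186] turn [0.0005 0.0007 0.0001] dyaw -0.0
```

View pics/c17.png

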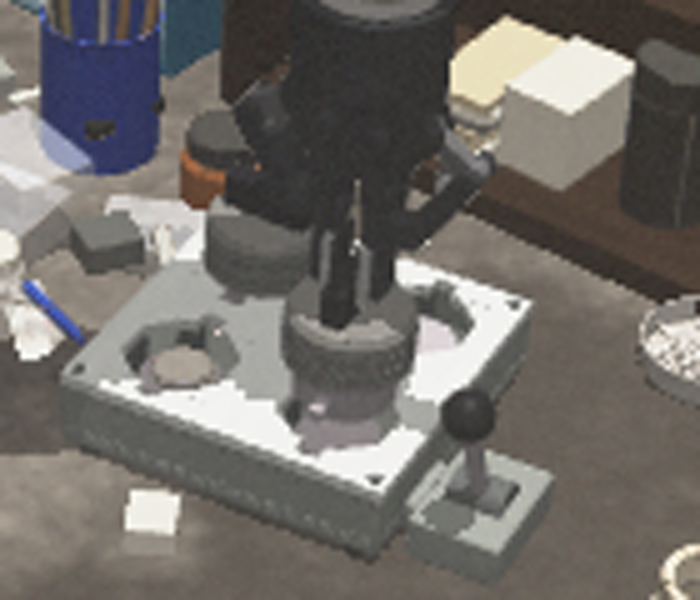

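Request:
send_rows(
  steps=[
    [0, [0.003, -0.003, 0.02], [0, 0, 0]],
    [0, [0.003, -0.003, 0.04], [0, 0, 0]],
    [0, [0.003, -0.003, 0.055], [0, 0, 0]],
    [0, [0.003, -0.003, 0.07], [0, 0, 0]],
    [0, [0.003, -0.003, 0.08], [0, 0, 0]],
    [0, [0.003, -0.003, 0.08], [0, 0, 0]],
  ],
)

```text
time: 25.7
tool_pos: [0.5044, -0.3468, 0.0952]
eef_rot: [-180.0, -0.0, 99.9]
ft_force: [-1.1, 0.4, 0.5]
grip_width: 0.011
```

Request:
send_rows(
  steps=[
    [0, [0, 0, 0.015], [0, 0, 0]],
    [0, [0, 0, 0.03], [0, 0, 0]],
    [0, [0, 0, 0.038], [0, 0, 0]],
    [0, [0, 0, 0.042], [0, 0, 0]],
    [0, [0, 0, 0.042], [0, 0, 0]],
  ],
)

```text
time: 26.2
tool_pos: [0.5047, -0.3469, 0.0855]
eef_rot: [179.9, 0.1, 99.9]
ft_force: [-6.6, 4.1, 17.2]
grip_width: 0.0114
```

Request:
send_rows(
  steps=[
    [0, [0.003, -0.002, 0.001], [0, 0, 0.05]],
    [0, [0.004, -0.003, 0.001], [0, 0, 0.11]],
    [0, [0.004, -0.003, 0.001], [0, 0, 0.17]],
    [0, [0.004, -0.003, 0.001], [0, 0, 0.23]],
    [0, [0.004, -0.003, 0.001], [0, 0, 0.29]],
    [0, [0.004, -0.003, 0.001], [0, 0, 0.35]],
    [0, [0.004, -0.003, 0.001], [0, 0, 0.41]],
  ],
)

```text
time: 26.9
tool_pos: [0.5058, -0.3464, 0.0855]
eef_rot: [179.7, -0.1, 50.5]
ft_force: [0.5, 4.1, 14.6]
grip_width: 0.0115
```

Request:
send_rows(
  steps=[
    [0, [0, 0, 0], [0, 0, 0.06]],
    [0, [0, 0, 0], [0, 0, 0.12]],
    [0, [0, 0, 0], [0, 0, 0.18]],
    [0, [0, 0, 0], [0, 0, 0.24]],
    [0, [0, 0, 0], [0, 0, 0.3]],
    [0, [0, 0, 0], [0, 0, 0.34]],
    [0, [0, 0, 0], [0, 0, 0.36]],
    [0, [0, 0, 0], [0, 0, 0.375]],
    [0, [0, 0, 0], [0, 0, 0.375]],
  ],
)

```text
time: 27.8
tool_pos: [0.5056, -0.347, 0.0855]
eef_rot: [179.8, -0.3, 5.7]
ft_force: [-0.8, 1.6, 13.9]
grip_width: 0.0117
```

```bash
python3 - <<'E'
from h import *
rows(.505,-.347,.085,9.9)
print(ctrl.read_state()["wrist_torque"])
E
```

```text
t 27.8 pos [ 0.5056 -0.347   0.0855] rot [179.8  -0.3   5.7] F [-0.8  1.6 13.9] w 0.0117 q6 42.3 shift [-0.002  -0.0003  0.0015] turn [ 0.002  -0.002  -0.0347] dyaw 4.2
[0.49686802 0.47293434 0.35716486]
```

Release and retract.

Request:
send_rows(
  steps=[
    [0, [0, 0, -0.005], [0, 0, 0]],
    [0, [0, 0, -0.01], [0, 0, 0]],
    [0, [0, 0, -0.013], [0, 0, 0]],
    [0.6, [0, 0, -0.013], [0, 0, 0]],
    [0.6, [0, 0, -0.013], [0, 0, 0]],
    [0.6, [0, 0, -0.013], [0, 0, 0]],
    [0.6, [0, 0, -0.013], [0, 0, 0]],
    [0.6, [0, 0, -0.06], [0, 0, 0]],
    [0.6, [0, 0, -0.18], [0, 0, 0]],
    [0.6, [0, 0, -0.34], [0, 0, 0]],
  ],
)

```text
time: 28.8
tool_pos: [0.5019, -0.3444, 0.1827]
eef_rot: [-179.7, 0.2, 5.7]
ft_force: [1.3, -0.1, 0.3]
grip_width: 0.0513
```

```bash
python3 - <<'E'
from h import *
p=viewer.get_image("scene");a=p["color"]
cv2.imwrite("pics/c18.png",cv2.resize(a[170:310,200:400],None,fx=4,fy=4,interpolation=cv2.INTER_CUBIC))
u=lambda X:np.round((w2p(p,X)-[200,170]+.5)*4-.5,1)
print(u([.52,.0915,.076]))
rows(.52,.0915,.18,172)
E
```

```text
[151.1 111.1]
t 28.9 pos [ 0.5054 -0.3475  0.1935] rot [179.6  -0.3   5.7] F [ 2.  -1.7  5.9] w 0.0512 q6 42.3 shift [ 0.1936 -1.4514  0.0366] turn [ 0.0046  0.004  -1.3858] dyaw 166.3
```

View pics/c18.png

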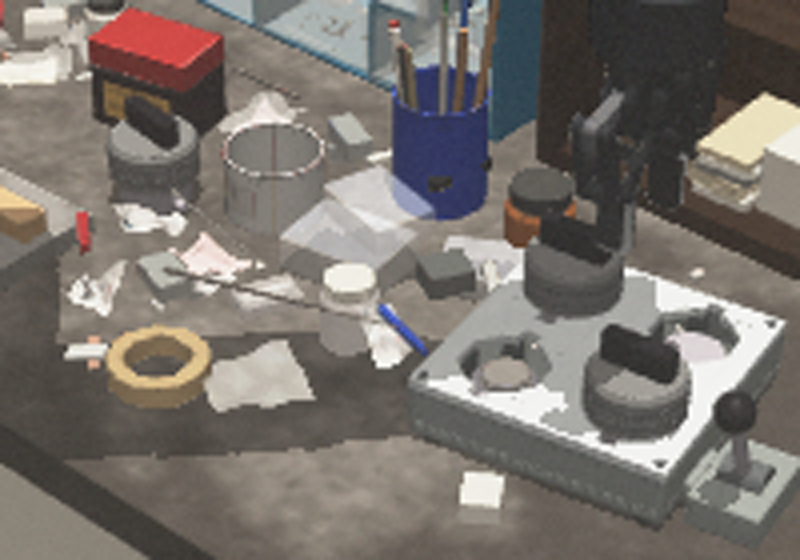

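Request:
send_rows(
  steps=[
    [0.6, [0.01, -0.07, 0], [0, 0, -0.07]],
    [0.6, [0.02, -0.2, 0], [0, 0, -0.14]],
    [0.6, [0.04, -0.33, 0], [0, 0, -0.21]],
    [0.6, [0.06, -0.46, 0], [0, 0, -0.28]],
    [0.6, [0.08, -0.58, 0], [0, 0, -0.35]],
    [0.6, [0.09, -0.69, 0], [0, 0, -0.42]],
    [0.6, [0.1, -0.8, 0], [0, 0, -0.49]],
    [0.6, [0.12, -0.9, 0], [0, 0, -0.56]],
    [0.6, [0.13, -0.97, 0], [0, 0, -0.63]],
    [0.6, [0.13, -1.0, 0], [0, 0, -0.7]],
  ],
)

```text
time: 29.85
tool_pos: [0.5123, -0.0414, 0.1844]
eef_rot: [-180.0, -0.0, 90.2]
ft_force: [-0.3, -0.9, 0.3]
grip_width: 0.0511
```

```bash
python3 - <<'E'
from h import *
rows(.52,.0915,.18,172)
E
```

```text
t 29.9 pos [ 0.5123 -0.0414  0.1844] rot [-180.    -0.    90.2] F [-0.3 -0.9  0.3] w 0.0511 q6 -13.8 shift [0.4431 0.027  0.0148] turn [ 1.000e-04 -2.000e-04 -6.818e-01] dyaw 81.8
```

```bash
python3 - <<'E'
from h import *
p=viewer.get_image("top")
c=(.52,.0916)
r=rect(p,.076,*c,.06,.0002); cv2.imwrite("pics/jA2.png",r)
g=(r.max(2)<85).astype(np.uint8)*255
k,_=cv2.findContours(g,cv2.RETR_EXTERNAL,cv2.CHAIN_APPROX_NONE); m=max(k,key=cv2.contourArea); b=cv2.minAreaRect(m)
print(r2w(*b[0],*c,.06,.0002),b)
p=viewer.get_image("scene"); a=p["color"]
cv2.imwrite("pics/c19.png",cv2.resize(a[170:240,200:300],None,fx=8,fy=8,interpolation=cv2.INTER_CUBIC))
u=lambda X:np.round((w2p(p,X)-[200,170]+.5)*8-.5,1)
for t in (-1,0,1): print(u([.52+t*.025*np.cos(1.424),.0915+t*.025*np.sin(1.424),.076]))
E
```

```text
(0.5148256103515626, 0.05728813476562501) ((471.559326171875, 325.8719482421875), (272.69183349609375, 585.5924682617188), 11.27449893951416)
[344.2 251.6]
[302.6 222.7]
[261.7 194.3]
```

View pics/jA2.png

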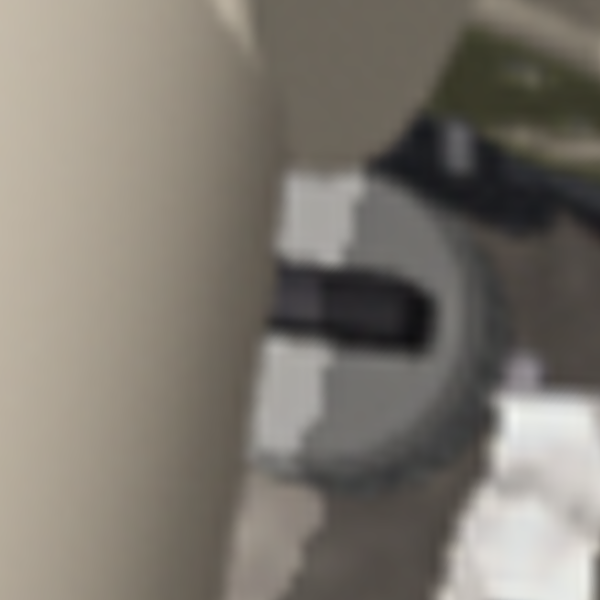

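View pics/c19.png

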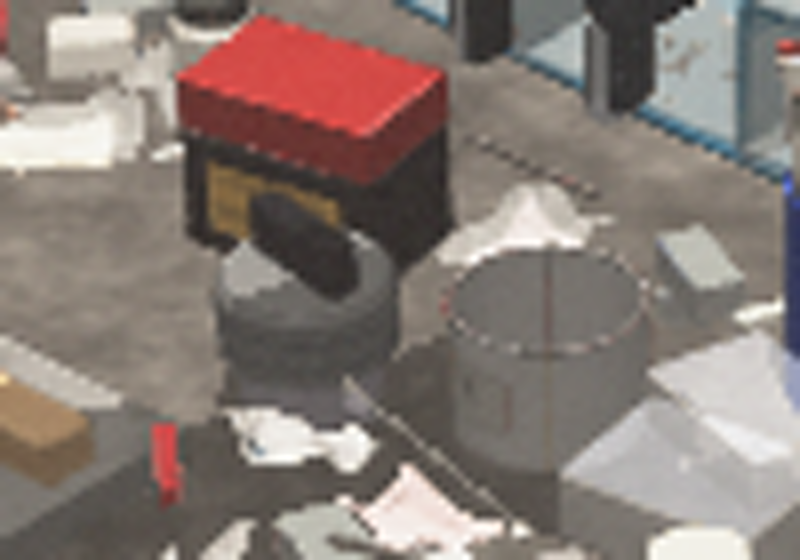

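```bash
python3 - <<'E'
from h import *
p=viewer.get_image("top")
f=lambda c,r,ox,oy:((c+.5)/4-.5+ox,(r+.5)/4-.5+oy)
for q in [(100,97),(232,65)]: print(p2w(p,*f(*q,120,210),0.0))
for q in [(55,80),(205,52)]: print(p2w(p,*f(*q,120,210),0.065))
rows(.52,.0915,.15,172)
E
```

```text
[0.567792  0.2024886 0.       ]
[0.58354023 0.12508316 0.        ]
[0.56356576 0.20412947 0.065     ]
[0.57567644 0.12128719 0.065     ]
t 30.0 pos [ 0.5124 -0.043   0.1844] rot [-180.     0.    89.6] F [-1.1  0.2  0. ] w 0.0512 q6 -13.3 shift [0.4485 0.0221 0.1146] turn [-1.000e-04  1.000e-04 -6.867e-01] dyaw 82.4
```

Box is clear of the finger path (y > 0.12, x > 0.563). Move over and down.

Request:
send_rows(
  steps=[
    [0.5, [0.05, 0.0, 0], [0, 0, -0.07]],
    [0.5, [0.12, 0.01, 0], [0, 0, -0.14]],
    [0.5, [0.19, 0.01, 0], [0, 0, -0.21]],
    [0.5, [0.26, 0.02, 0], [0, 0, -0.28]],
    [0.5, [0.33, 0.02, 0], [0, 0, -0.35]],
    [0.5, [0.39, 0.02, 0], [0, 0, -0.42]],
    [0.5, [0.43, 0.022, 0.02], [0, 0, -0.49]],
    [0.5, [0.449, 0.022, 0.06], [0, 0, -0.56]],
    [0.5, [0.449, 0.022, 0.11], [0, 0, -0.63]],
    [0.5, [0.449, 0.022, 0.11], [0, 0, -0.686]],
  ],
)

```text
time: 31.0
tool_pos: [0.5188, 0.0904, 0.1493]
eef_rot: [-179.9, -0.2, 172.1]
ft_force: [-0.5, 0.3, -0.1]
grip_width: 0.0429
```

Request:
send_rows(
  steps=[
    [0.5, [0, 0, 0], [0, 0, 0]],
    [0.5, [0, 0, 0], [0, 0, 0]],
  ],
)

```text
time: 31.2
tool_pos: [0.5203, 0.0905, 0.1516]
eef_rot: [-180.0, 0.0, 171.7]
ft_force: [0.8, -0.3, -0.2]
grip_width: 0.0424
```

```bash
python3 - <<'E'
from h import *
rows(.52,.0915,.061,171.8)
p=viewer.get_image("scene"); a=p["color"]
cv2.imwrite("pics/c20.png",cv2.resize(a[150:240,180:300],None,fx=6,fy=6,interpolation=cv2.INTER_CUBIC))
E
```

```text
t 31.2 pos [0.5203 0.0905 0.1516] rot [-180.     0.   171.7] F [ 0.8 -0.3 -0.2] w 0.0424 q6 -80.5 shift [0.0015 0.0033 0.3019] turn [-0.0001  0.0002 -0.0009] dyaw 0.1
```

View pics/c20.png

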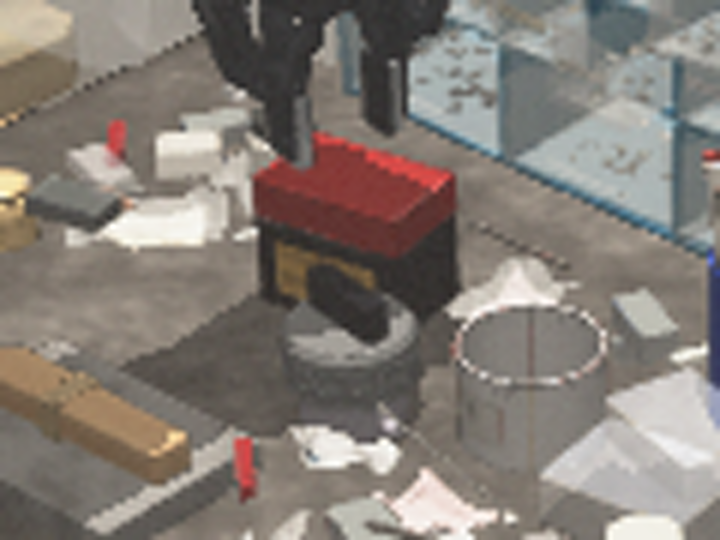

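Request:
send_rows(
  steps=[
    [0.5, [0.001, 0.002, 0.07], [0, 0, 0]],
    [0.5, [0.001, 0.002, 0.15], [0, 0, 0]],
    [0.5, [0.001, 0.002, 0.22], [0, 0, 0]],
    [0.5, [0.001, 0.002, 0.27], [0, 0, 0]],
    [0.5, [0.001, 0.002, 0.295], [0, 0, 0]],
    [0.5, [0.001, 0.002, 0.302], [0, 0, 0]],
    [0.5, [0.001, 0.002, 0.302], [0, 0, 0]],
  ],
)

```text
time: 31.95
tool_pos: [0.5201, 0.0917, 0.0613]
eef_rot: [-180.0, 0.0, 172.0]
ft_force: [1.4, -0.1, 0.1]
grip_width: 0.0429
```

```bash
python3 - <<'E'
from h import *
rows(.52,.0915,.061,171.8)
p=viewer.get_image("scene"); a=p["color"]
cv2.imwrite("pics/c21.png",cv2.resize(a[150:240,180:300],None,fx=6,fy=6,interpolation=cv2.INTER_CUBIC))
E
```

```text
t 31.9 pos [0.5201 0.0917 0.0613] rot [-180.    0.  172.] F [ 1.4 -0.1  0.1] w 0.0429 q6 -80.7 shift [ 0.0001 -0.0006  0.0009] turn [-0.      0.0003  0.0013] dyaw -0.2
```

View pics/c21.png

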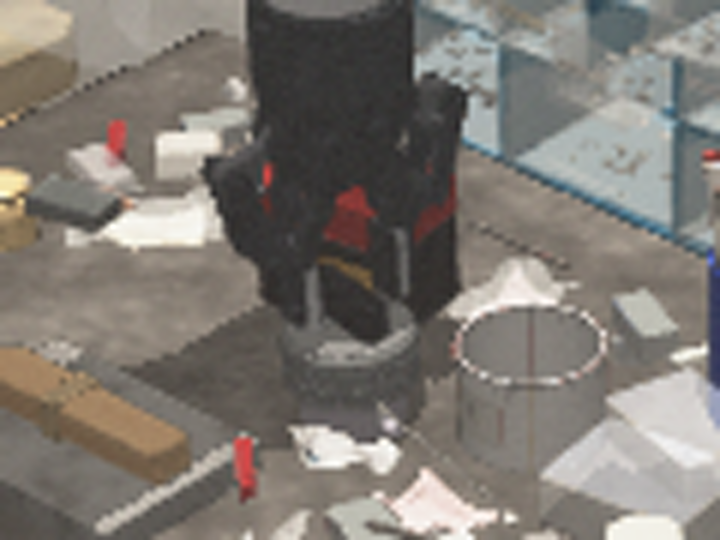

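Request:
send_rows(
  steps=[
    [0.3, [0, 0, 0], [0, 0, 0]],
    [0, [0, 0, 0], [0, 0, 0]],
    [0, [0, 0, 0], [0, 0, 0]],
    [0, [0, 0, 0], [0, 0, 0]],
    [0, [0, 0, 0], [0, 0, 0]],
    [0, [0, 0, 0], [0, 0, 0]],
    [0, [0, 0, 0], [0, 0, 0]],
  ],
)

```text
time: 32.7
tool_pos: [0.5207, 0.0918, 0.0618]
eef_rot: [180.0, 0.1, 172.0]
ft_force: [0.2, -0.5, 6.0]
grip_width: 0.012
```

Request:
send_rows(
  steps=[
    [0, [0, 0, -0.03], [0, 0, 0]],
    [0, [0, 0, -0.1], [0, 0, 0]],
    [0, [0, 0, -0.2], [0, 0, 0]],
    [0, [0, 0, -0.32], [0, 0, 0]],
    [0, [0, 0, -0.42], [0, 0, 0]],
    [0, [0, 0, -0.47], [0, 0, 0]],
    [0, [0, 0, -0.48], [0, 0, 0]],
  ],
)

```text
time: 33.4
tool_pos: [0.5201, 0.0919, 0.2068]
eef_rot: [180.0, 0.1, 172.0]
ft_force: [0.2, 0.4, -3.9]
grip_width: 0.011
```

```bash
python3 - <<'E'
from h import *
rows(.4898,-.2585,.205,99.9)
E
```

```text
t 33.4 pos [0.5201 0.0919 0.2068] rot [1.80e+02 1.00e-01 1.72e+02] F [ 0.2  0.4 -3.9] w 0.011 q6 -80.7 shift [-0.0619 -1.1707  0.0056] turn [0.0008 0.0008 0.601 ] dyaw -72.1
```

Request:
send_rows(
  steps=[
    [0, [0.0, -0.04, 0], [0, 0, 0.03]],
    [0, [-0.01, -0.12, 0], [0, 0, 0.08]],
    [0, [-0.015, -0.23, 0], [0, 0, 0.14]],
    [0, [-0.02, -0.35, 0], [0, 0, 0.2]],
    [0, [-0.025, -0.47, 0], [0, 0, 0.26]],
    [0, [-0.03, -0.59, 0], [0, 0, 0.32]],
    [0, [-0.04, -0.71, 0], [0, 0, 0.38]],
    [0, [-0.045, -0.82, 0], [0, 0, 0.44]],
    [0, [-0.05, -0.92, 0], [0, 0, 0.5]],
    [0, [-0.053, -1.0, 0], [0, 0, 0.56]],
  ],
)

```text
time: 34.4
tool_pos: [0.4923, -0.2086, 0.203]
eef_rot: [-179.8, -0.1, 104.5]
ft_force: [0.6, 1.5, -2.6]
grip_width: 0.0115
```

Request:
send_rows(
  steps=[
    [0, [0, 0, 0], [0, 0, 0]],
    [0, [0, 0, 0], [0, 0, 0]],
  ],
)

```text
time: 34.6
tool_pos: [0.4926, -0.2072, 0.2034]
eef_rot: [-179.9, -0.2, 104.8]
ft_force: [0.4, 0.2, -2.8]
grip_width: 0.0116
```

```bash
python3 - <<'E'
from h import *
rows(.4898,-.2585,.2,99.9)
E
```

```text
t 34.6 pos [ 0.4926 -0.2072  0.2034] rot [-179.9   -0.2  104.8] F [ 0.4  0.2 -2.8] w 0.0116 q6 -46.3 shift [-0.1629 -0.0529  0.0109] turn [-0.0011 -0.0013  0.041 ] dyaw -4.9
```

Request:
send_rows(
  steps=[
    [0, [-0.03, -0.01, 0], [0, 0, 0.01]],
    [0, [-0.08, -0.025, 0], [0, 0, 0.03]],
    [0, [-0.13, -0.04, 0], [0, 0, 0.041]],
    [0, [-0.158, -0.052, 0], [0, 0, 0.041]],
    [0, [-0.163, -0.053, 0.0], [0, 0, 0.041]],
    [0, [-0.163, -0.053, 0.0], [0, 0, 0.041]],
    [0, [-0.163, -0.053, 0.0], [0, 0, 0.041]],
  ],
)

```text
time: 35.3
tool_pos: [0.4908, -0.2586, 0.2049]
eef_rot: [-180.0, -0.0, 99.9]
ft_force: [0.3, -1.2, -2.3]
grip_width: 0.0115
```

```bash
python3 - <<'E'
from h import *
p=viewer.get_image("scene");a=p["color"]
rows(.4898,-.2590,.118,99.9)
cv2.imwrite("pics/c22.png",cv2.resize(a[180:300,270:410],None,fx=5,fy=5,interpolation=cv2.INTER_CUBIC))
s=ctrl.read_state()["tool_pos"]
u=lambda X:np.round((w2p(p,X)-[270,180]+.5)*5-.5,1)
P=np.array([u([s[0]+.033*np.cos(t),s[1]+.033*np.sin(t),s[2]-.0615+z]) for t in np.linspace(0,6.28,60) for z in (.024,.05)])
print(P.min(0),P.max(0))
E
```

```text
t 35.4 pos [ 0.4908 -0.2584  0.2049] rot [-180.    -0.    99.9] F [ 0.4  0.1 -1.9] w 0.0114 q6 -46.0 shift [-0.0014 -0.0036  0.2897] turn [-0.     -0.0001  0.0002] dyaw -0.0
[221.5 125.1] [359.8 245.6]
```

View pics/c22.png

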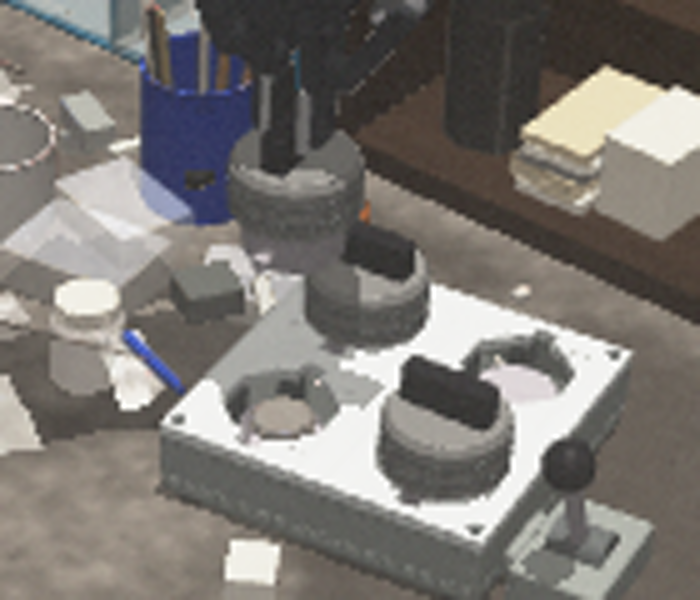

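Request:
send_rows(
  steps=[
    [0, [-0.001, -0.006, 0.05], [0, 0, 0]],
    [0, [-0.001, -0.006, 0.13], [0, 0, 0]],
    [0, [-0.001, -0.006, 0.2], [0, 0, 0]],
    [0, [-0.001, -0.006, 0.25], [0, 0, 0]],
    [0, [-0.001, -0.006, 0.28], [0, 0, 0]],
    [0, [-0.001, -0.006, 0.288], [0, 0, 0]],
    [0, [-0.001, -0.006, 0.288], [0, 0, 0]],
    [0, [-0.001, -0.006, 0.288], [0, 0, 0]],
  ],
)

```text
time: 36.15
tool_pos: [0.4898, -0.2598, 0.1195]
eef_rot: [179.9, 0.1, 99.9]
ft_force: [0.2, 0.0, -3.1]
grip_width: 0.0117
```

```bash
python3 - <<'E'
from h import *
p=viewer.get_image("scene");a=p["color"]
rows(.489,-.2590,.085,99.9)
cv2.imwrite("pics/c23.png",cv2.resize(a[200:300,280:400],None,fx=6,fy=6,interpolation=cv2.INTER_CUBIC))
E
```

```text
t 36.2 pos [ 0.4898 -0.2598  0.1195] rot [1.799e+02 1.000e-01 9.990e+01] F [-0.  -0.7 -2.9] w 0.0116 q6 -46.1 shift [ 0.0033 -0.0024  0.1151] turn [0.0006 0.0007 0.0001] dyaw -0.0
```

View pics/c23.png

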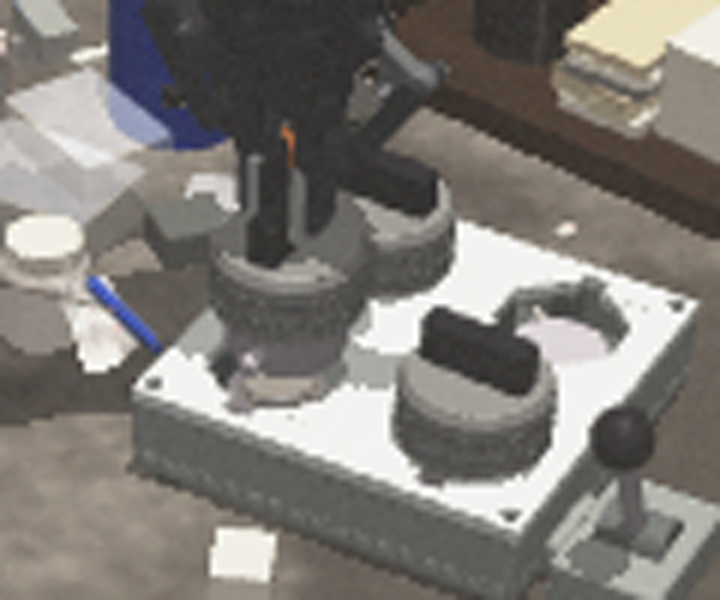

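Request:
send_rows(
  steps=[
    [0, [0.003, -0.002, 0.02], [0, 0, 0]],
    [0, [0.003, -0.002, 0.04], [0, 0, 0]],
    [0, [0.003, -0.002, 0.055], [0, 0, 0]],
    [0, [0.003, -0.002, 0.07], [0, 0, 0]],
    [0, [0.003, -0.002, 0.078], [0, 0, 0]],
    [0, [0.003, -0.002, 0.078], [0, 0, 0]],
  ],
)

```text
time: 36.8
tool_pos: [0.4882, -0.2586, 0.0949]
eef_rot: [-180.0, -0.0, 99.9]
ft_force: [-1.9, 0.6, 0.3]
grip_width: 0.0113
```

Request:
send_rows(
  steps=[
    [0, [0, 0, 0.015], [0, 0, 0]],
    [0, [0, 0, 0.03], [0, 0, 0]],
    [0, [0, 0, 0.038], [0, 0, 0]],
    [0, [0, 0, 0.042], [0, 0, 0]],
    [0, [0, 0, 0.042], [0, 0, 0]],
  ],
)

```text
time: 37.3
tool_pos: [0.4884, -0.2591, 0.0855]
eef_rot: [179.9, 0.1, 99.9]
ft_force: [-10.2, 3.3, 21.8]
grip_width: 0.0114
```

Request:
send_rows(
  steps=[
    [0, [0.002, -0.004, -0.001], [0, 0, 0.05]],
    [0, [0.002, -0.005, -0.001], [0, 0, 0.11]],
    [0, [0.002, -0.005, -0.001], [0, 0, 0.17]],
    [0, [0.002, -0.005, -0.001], [0, 0, 0.23]],
    [0, [0.002, -0.005, -0.001], [0, 0, 0.29]],
    [0, [0.002, -0.005, -0.001], [0, 0, 0.35]],
    [0, [0.002, -0.005, -0.001], [0, 0, 0.41]],
  ],
)

```text
time: 38.0
tool_pos: [0.4892, -0.2572, 0.0855]
eef_rot: [179.8, -0.3, 50.5]
ft_force: [-1.0, 7.9, 17.5]
grip_width: 0.0118
```

Request:
send_rows(
  steps=[
    [0, [0, 0, 0], [0, 0, 0.06]],
    [0, [0, 0, 0], [0, 0, 0.12]],
    [0, [0, 0, 0], [0, 0, 0.18]],
    [0, [0, 0, 0], [0, 0, 0.24]],
    [0, [0, 0, 0], [0, 0, 0.3]],
    [0, [0, 0, 0], [0, 0, 0.34]],
    [0, [0, 0, 0], [0, 0, 0.36]],
    [0, [0, 0, 0], [0, 0, 0.375]],
    [0, [0, 0, 0], [0, 0, 0.375]],
  ],
)

```text
time: 38.9
tool_pos: [0.4898, -0.2577, 0.0855]
eef_rot: [180.0, -0.4, 5.8]
ft_force: [-0.5, 5.9, 16.2]
grip_width: 0.0117
```

```bash
python3 - <<'E'
from h import *
rows(.489,-.259,.085,9.9)
print(ctrl.read_state()["wrist_torque"])
E
```

```text
t 38.9 pos [ 0.4898 -0.2577  0.0855] rot [180.   -0.4   5.8] F [-0.5  5.9 16.2] w 0.0117 q6 48.0 shift [-0.0031  0.0042  0.0018] turn [ 0.0004 -0.0033 -0.0339] dyaw 4.1
[ 1.5191531  -0.0926748   0.56972349]
```

Request:
send_rows(
  steps=[
    [0, [0, 0, -0.005], [0, 0, 0]],
    [0, [0, 0, -0.01], [0, 0, 0]],
    [0, [0, 0, -0.013], [0, 0, 0]],
    [0.6, [0, 0, -0.013], [0, 0, 0]],
    [0.6, [0, 0, -0.013], [0, 0, 0]],
    [0.6, [0, 0, -0.013], [0, 0, 0]],
    [0.6, [0, 0, -0.013], [0, 0, 0]],
    [0.6, [0, 0, -0.06], [0, 0, 0]],
    [0.6, [0, 0, -0.18], [0, 0, 0]],
    [0.6, [0, 0, -0.34], [0, 0, 0]],
  ],
)

```text
time: 39.9
tool_pos: [0.4851, -0.2574, 0.1835]
eef_rot: [-179.8, 0.2, 5.7]
ft_force: [0.6, 0.4, -0.6]
grip_width: 0.0514
```

Request:
send_rows(
  steps=[
    [0, [0, 0, 0], [0, 0, 0]],
    [0, [-0.2, 0.1, -0.1], [0, 0, 0]],
    [0, [-0.4, 0.25, -0.1], [0, 0, 0]],
    [0, [-0.4, 0.4, -0.1], [0, 0, 0]],
    [0, [-0.4, 0.55, -0.1], [0, 0, 0]],
    [0, [-0.4, 0.7, -0.1], [0, 0, 0]],
    [0, [-0.4, 0.85, -0.1], [0, 0, 0]],
    [0, [-0.4, 0.85, -0.1], [0, 0, 0]],
  ],
)

```text
time: 40.7
tool_pos: [0.3917, -0.5291, 0.213]
eef_rot: [179.9, 0.0, 5.5]
ft_force: [-0.2, 0.5, -0.7]
grip_width: -0.0001
```

```bash
python3 - <<'E'
from h import *
rows(.4,-.45,.2,9.9)
for n,k in (("scene",(270,190,410,310)),("top",(290,170,440,290))):
  p=viewer.get_image(n);a=p["color"]; cv2.imwrite(f"pics/{n}24.png",cv2.resize(a[k[1]:k[3],k[0]:k[2]],None,fx=5,fy=5,interpolation=cv2.INTER_CUBIC)); cv2.imwrite(f"pics/{n}24f.png",a)
E
```

```text
t 40.7 pos [ 0.3917 -0.5291  0.213 ] rot [179.9   0.    5.5] F [-0.2  0.5 -0.7] w -0.0001 q6 24.1 shift [ 0.0528 -0.2597  0.0429] turn [ 0.0006  0.0002 -0.0369] dyaw 4.4
```

View pics/scene24.png

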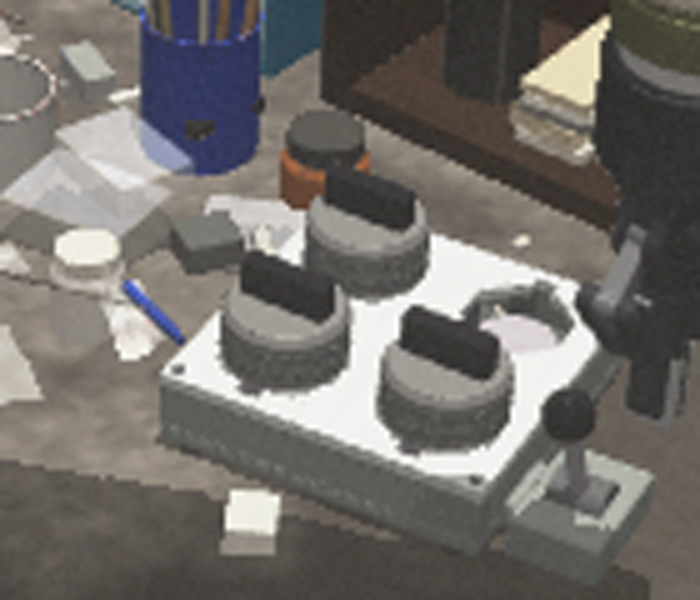

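View pics/top24.png

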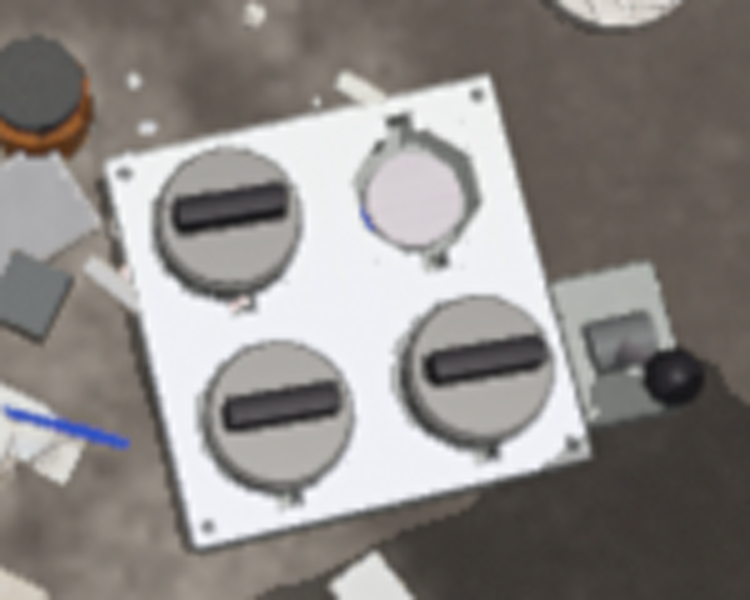

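View pics/top24f.png

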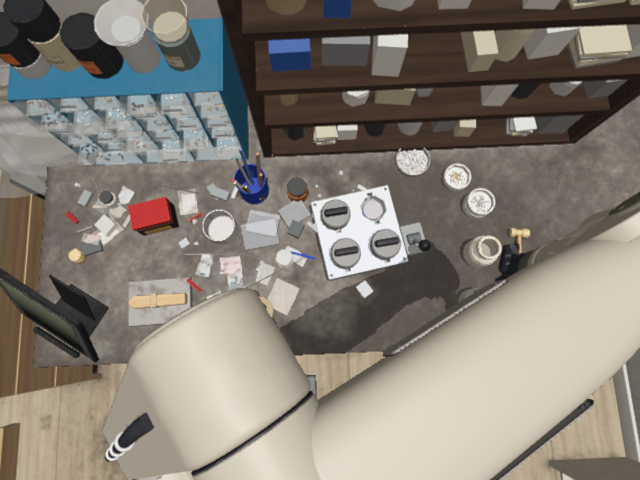

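```bash
python3 - <<'E'
from h import *
p=viewer.get_image("top")
for n,c in dict(s1=(.577,-.243),s3=(.505,-.3475),s4=(.489,-.259)).items():
  for zz in (.103,):
    r=rect(p,zz,*c,.035,.0002); cv2.imwrite(f"pics/L{n}.png",r)
    g=((r.max(2)<75)).astype(np.uint8)*255
    k,_=cv2.findContours(g,cv2.RETR_EXTERNAL,cv2.CHAIN_APPROX_NONE); m=max(k,key=cv2.contourArea); b=cv2.minAreaRect(m)
    M=cv2.moments(m); ang=.5*np.degrees(np.arctan2(2*M["mu11"],M["mu20"]-M["mu02"]))
    print(n,np.round(r2w(*b[0],*c,.035,.0002),4),np.array(b[1])*.2, "img slope",round(ang,1),"-> bar ang from deck y", round(-ang,1))
p2=rect(p,.048,.5418,-.2963,.11,.00025); g=cv2.inRange(p2,(200,200,200),(255,255,255))
k,_=cv2.findContours(cv2.morphologyEx(g,cv2.MORPH_CLOSE,np.ones((25,25))),cv2.RETR_EXTERNAL,cv2.CHAIN_APPROX_NONE); m=max(k,key=cv2.contourArea); b=cv2.minAreaRect(m); print(b,r2w(*b[0],.5418,-.2963,.11,.00025))
E
```

```text
s1 [ 0.5747 -0.2433] [15.61230011 49.27133179] img slope -7.1 -> bar ang from deck y 7.1
s3 [ 0.5032 -0.3477] [14.16587219 51.19992371] img slope -8.1 -> bar ang from deck y 8.1
s4 [ 0.4873 -0.2601] [14.08762207 48.71582336] img slope -7.9 -> bar ang from deck y 7.9
((403.39398193359375, 413.3572082519531), (792.3980712890625, 779.4326171875), 79.53466033935547) (0.5484606979370117, -0.2871484954833985)
```

```bash
python3 - <<'E'
from h import *
p=viewer.get_image("top")
f=lambda c,r:((c+.5)/5-.5+290,(r+.5)/5-.5+170)
print("ball",p2w(p,*f(674,376),.092))
rows(.448,-.438,.18,99.9)
E
```

```text
ball [ 0.49477175 -0.42999434  0.092     ]
t 40.9 pos [ 0.3923 -0.5235  0.214 ] rot [-179.9    0.     5.7] F [ 0.5 -0.6  0.4] w 0.0003 q6 24.2 shift [ 0.2128 -0.265   0.1136] turn [-8.000e-04 -4.000e-04 -7.853e-01] dyaw 94.2
```

Request:
send_rows(
  steps=[
    [0, [0.03, -0.03, 0], [0, 0, -0.07]],
    [0, [0.07, -0.09, 0], [0, 0, -0.14]],
    [0, [0.11, -0.15, 0.0], [0, 0, -0.21]],
    [0, [0.16, -0.2, 0.0], [0, 0, -0.28]],
    [0, [0.2, -0.25, 0.03], [0, 0, -0.35]],
    [0, [0.213, -0.265, 0.06], [0, 0, -0.42]],
    [0, [0.213, -0.265, 0.09], [0, 0, -0.49]],
    [0, [0.213, -0.265, 0.11], [0, 0, -0.56]],
    [0, [0.213, -0.265, 0.11], [0, 0, -0.63]],
    [0, [0.213, -0.265, 0.11], [0, 0, -0.7]],
  ],
)

```text
time: 41.9
tool_pos: [0.4484, -0.4363, 0.1822]
eef_rot: [-180.0, -0.0, 90.2]
ft_force: [0.9, 0.8, -0.1]
grip_width: 0.0001
```

Request:
send_rows(
  steps=[
    [0, [0, 0, 0], [0, 0, -0.07]],
    [0, [0, 0, 0], [0, 0, -0.085]],
    [0, [0, 0, 0], [0, 0, -0.085]],
  ],
)

```text
time: 42.2
tool_pos: [0.4485, -0.4367, 0.1825]
eef_rot: [180.0, 0.0, 100.0]
ft_force: [0.1, -0.1, -1.0]
grip_width: 0.0001
```

```bash
python3 - <<'E'
from h import *
rows(.448,-.438,.085,99.9)
E
```

```text
t 42.2 pos [ 0.4485 -0.4367  0.1825] rot [180.   0. 100.] F [ 0.1 -0.1 -1. ] w 0.0001 q6 -61.6 shift [-0.0039 -0.0025  0.3249] turn [0.0001 0.0001 0.0007] dyaw -0.1
```

Request:
send_rows(
  steps=[
    [0, [-0.004, -0.002, 0.08], [0, 0, 0]],
    [0, [-0.004, -0.002, 0.17], [0, 0, 0]],
    [0, [-0.004, -0.002, 0.26], [0, 0, 0]],
    [0, [-0.004, -0.002, 0.31], [0, 0, 0]],
    [0, [-0.004, -0.002, 0.325], [0, 0, 0]],
    [0, [-0.004, -0.002, 0.325], [0, 0, 0]],
  ],
)

```text
time: 42.8
tool_pos: [0.4479, -0.4388, 0.0842]
eef_rot: [-180.0, -0.0, 99.9]
ft_force: [0.4, 0.8, -0.9]
grip_width: -0.0001
```

```bash
python3 - <<'E'
from h import *
rows(.547,-.421,.087,99.9)
p=viewer.get_image("scene");a=p["color"]
cv2.imwrite("pics/c25.png",cv2.resize(a[200:320,320:460],None,fx=5,fy=5,interpolation=cv2.INTER_CUBIC))
E
```

```text
t 42.8 pos [ 0.4479 -0.4388  0.0842] rot [-180.    -0.    99.9] F [ 0.4  0.8 -0.9] w -0.0001 q6 -61.6 shift [ 0.0016  0.3356 -0.0096] turn [-0.0002 -0.0004  0.0001] dyaw -0.0
```

View pics/c25.png

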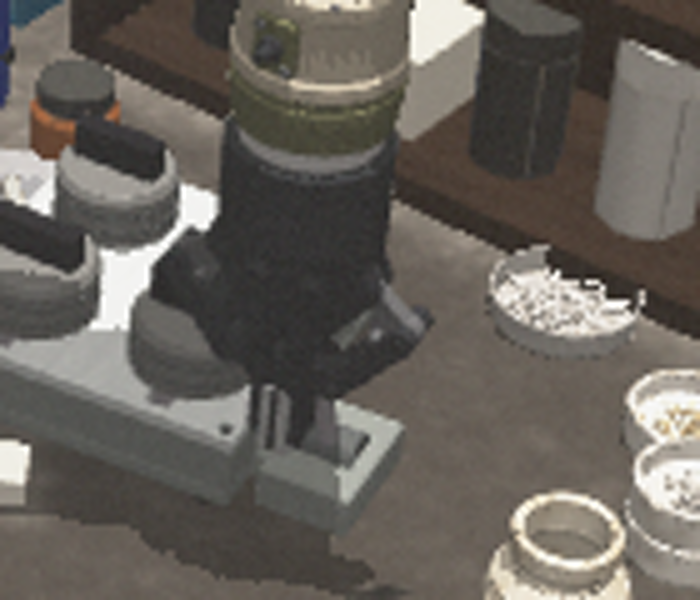

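Request:
send_rows(
  steps=[
    [0, [-0.014, 0.03, 0], [0, 0, 0]],
    [0, [-0.014, 0.07, 0], [0, 0, 0]],
    [0, [-0.014, 0.11, 0], [0, 0, 0]],
    [0, [-0.014, 0.15, 0], [0, 0, 0]],
    [0, [-0.014, 0.19, 0], [0, 0, 0]],
    [0, [-0.014, 0.23, 0], [0, 0, 0]],
    [0, [-0.014, 0.26, 0], [0, 0, 0]],
    [0, [-0.014, 0.285, 0], [0, 0, 0]],
    [0, [-0.014, 0.3, 0], [0, 0, 0]],
  ],
)

```text
time: 43.75
tool_pos: [0.538, -0.428, 0.0838]
eef_rot: [-180.0, -0.0, 99.9]
ft_force: [-1.5, -0.8, -1.5]
grip_width: -0.0
```

```bash
python3 - <<'E'
from h import *
rows(.547,-.421,.087,99.9)
p=viewer.get_image("scene");a=p["color"]
cv2.imwrite("pics/c26.png",cv2.resize(a[180:300,320:460],None,fx=5,fy=5,interpolation=cv2.INTER_CUBIC))
E
```

```text
t 43.8 pos [ 0.538  -0.428   0.0838] rot [-180.    -0.    99.9] F [-1.5 -0.8 -1.5] w -0.0 q6 -55.1 shift [ 0.0179  0.0335 -0.0106] turn [-0.0002 -0.0003  0.0002] dyaw -0.0
```

View pics/c26.png

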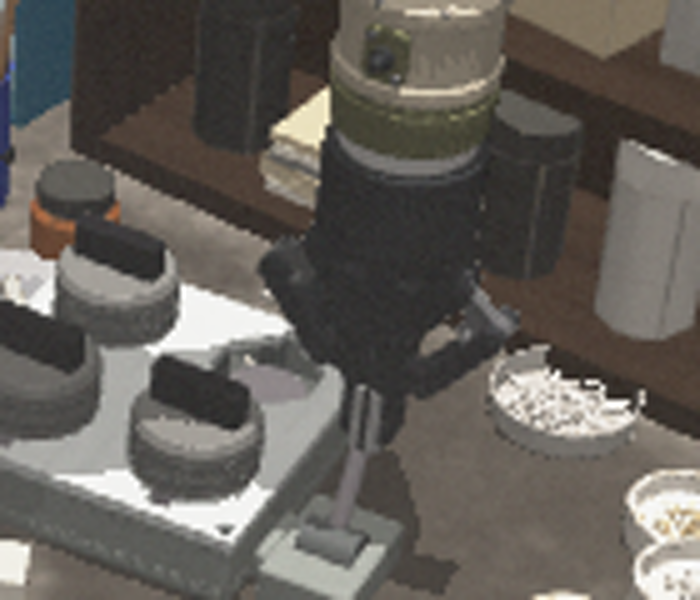

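Lever is moving with the tool; push to the stop.

Request:
send_rows(
  steps=[
    [0, [0, 0.015, 0], [0, 0, 0]],
    [0, [0, 0.025, 0], [0, 0, 0]],
    [0, [0, 0.033, 0], [0, 0, 0]],
    [0, [0, 0.04, 0], [0, 0, 0]],
    [0, [0, 0.045, 0], [0, 0, 0]],
    [0, [0, 0.045, 0], [0, 0, 0]],
  ],
)

```text
time: 44.4
tool_pos: [0.5415, -0.4275, 0.0838]
eef_rot: [-179.0, -0.1, 99.6]
ft_force: [-26.2, -3.5, 7.3]
grip_width: -0.0002
```

Request:
send_rows(
  steps=[
    [0, [0, -0.03, 0], [0, 0, 0]],
    [0, [0, -0.1, 0], [0, 0, 0]],
    [0, [0, -0.2, 0], [0, 0, 0]],
    [0, [0, -0.3, 0], [0, 0, 0]],
    [0, [0, -0.3, -0.15], [0, 0, 0]],
    [0, [0, -0.3, -0.3], [0, 0, 0]],
    [0, [-0.2, -0.3, -0.4], [0, 0, 0]],
    [0, [-0.35, -0.3, -0.4], [0, 0, 0]],
    [0, [-0.35, -0.3, -0.4], [0, 0, 0]],
  ],
)

```text
time: 45.3
tool_pos: [0.4806, -0.5503, 0.2053]
eef_rot: [179.9, 0.3, 99.7]
ft_force: [0.9, -1.3, 0.2]
grip_width: -0.0002
```

```bash
python3 - <<'E'
from h import *
rows(.448,-.438,.2,99.9)
for n,k in (("scene",(270,190,410,310)),("top",(290,170,440,290))):
  p=viewer.get_image(n);a=p["color"]; cv2.imwrite(f"pics/{n}27.png",cv2.resize(a[k[1]:k[3],k[0]:k[2]],None,fx=5,fy=5,interpolation=cv2.INTER_CUBIC)); cv2.imwrite(f"pics/{n}27f.png",a)
  # expected ball for lever angles
  for th in (-.5,.3,.4,.45,.5,.55):
    X=np.array([.533,-.4238,.022])+.08*np.array([np.sin(th)*.985,np.sin(th)*.172,np.cos(th)])
    print(n,th,np.round((w2p(p,X)-k[:2]+.5)*5-.5,1))
E
```

```text
t 45.3 pos [ 0.4806 -0.5503  0.2053] rot [179.9   0.3  99.7] F [ 0.9 -1.3  0.2] w -0.0002 q6 -64.9 shift [ 0.3874 -0.0437  0.0155] turn [ 0.001   0.0024 -0.0014] dyaw 0.2
scene -0.5 [572.7 421.2]
scene 0.3 [627.7 342.7]
scene 0.4 [633.4 339.2]
scene 0.45 [636.1 338. ]
scene 0.5 [638.7 337.2]
scene 0.55 [641.2 336.8]
top -0.5 [675.  374.8]
top 0.3 [640.4 234. ]
top 0.4 [634.5 219.1]
top 0.45 [631.5 212.1]
top 0.5 [628.5 205.5]
top 0.55 [625.5 199.2]
```

View pics/scene27.png

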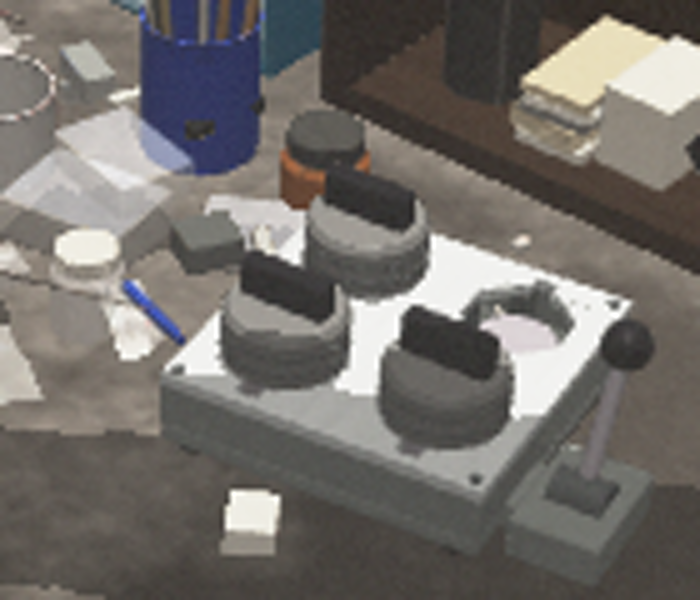

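View pics/top27.png

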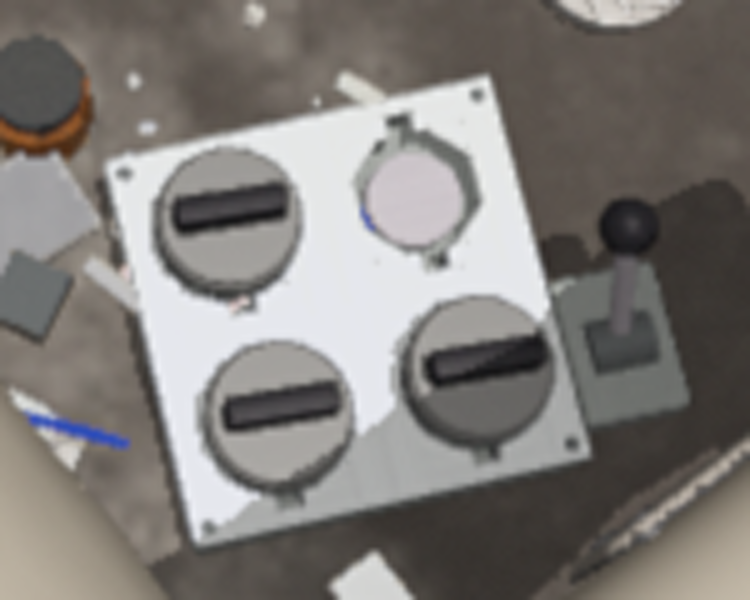

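View pics/top27f.png

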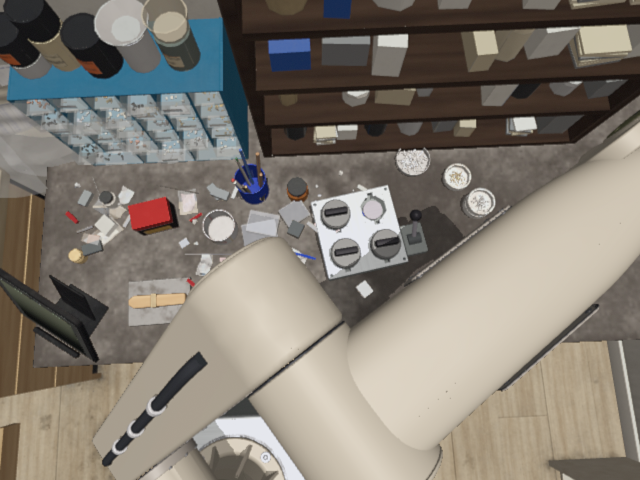

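```bash
python3 - <<'E'
from h import *
ps=viewer.get_image("scene"); pt=viewer.get_image("top")
def circ(p,k,name):
    a=p["color"][k[1]:k[3],k[0]:k[2]]; a=cv2.resize(a,None,fx=8,fy=8,interpolation=cv2.INTER_CUBIC)
    cv2.imwrite(f"pics/{name}.png",a)
circ(ps,(375,235,425,310),"b1"); circ(pt,(395,205,430,260),"b2")
from scipy.optimize import least_squares
def tri(us,ut):
    f=lambda X:np.r_[w2p(ps,X)-us,w2p(pt,X)-ut]
    r=least_squares(f,[.53,-.43,.09]); return r.x,r.fun
g=lambda c,r,k:np.array([(c+.5)/5-.5+k[0],(r+.5)/5-.5+k[1]])
for n,a,b in [("start",(568,414),(674,376)),("end",(628,344),(630,227))]:
    x,e=tri(g(*a,(270,190)),g(*b,(290,170))); print(n,np.round(x,4),np.round(e,2))
E
```

```text
start [ 0.4937 -0.4287  0.0967] [ 0.14 -0.04 -0.08  0.1 ]
end [ 0.5611 -0.4169  0.0933] [-0.13  0.04  0.08 -0.09]
```

View pics/b1.png

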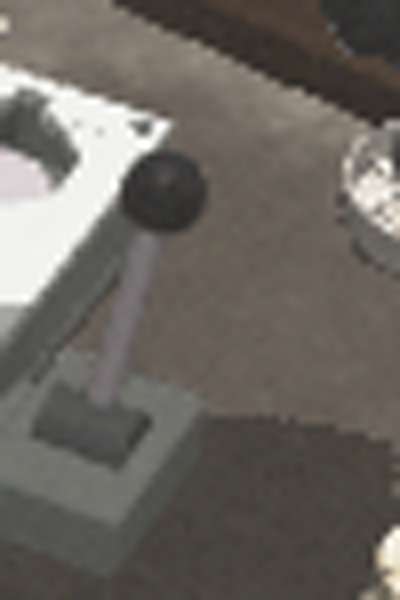

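View pics/b2.png

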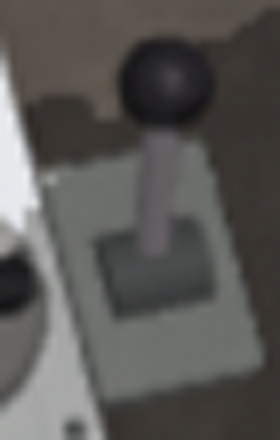

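```bash
python3 - <<'E'
from h import *
pt=viewer.get_image("top"); ps=viewer.get_image("scene")
ex=np.array([.985,.172])
for z in (.025,.03,.035): 
    h=p2w(pt,414.1,238.1,z)[:2]
    for n,u in (("start",(424.4,244.8)),("end",(415.5,215.))):
        b=p2w(pt,*u,.092)[:2]; s=(b-h)@ex/.08; print(z,n,np.round(h,4),round(s,3),np.arcsin(np.clip(s,-1,1)))
# base block corners in b2: (47,180),(203,142),(262,360),(108,400)
c=[p2w(pt,395+(u+.5)/8-.5,205+(v+.5)/8-.5,.025)[:2] for u,v in [(45,182),(203,143),(263,362),(106,403)]]
m=np.mean(c,0);print(np.round(c,4),m,[np.linalg.norm(c[i]-c[i-1]) for i in range(4)])
for n,u in (("start",(424.4,244.8)),("end",(415.5,215.))):
    b=p2w(pt,*u,.092)[:2]; s=(b-m)@ex/.08; print(n,b,s,np.arcsin(s), (b-m)@[-.172,.985])
E
```

```text
0.025 start [ 0.5234 -0.4242] -0.365 -0.3738872436877566
0.025 end [ 0.5234 -0.4242] 0.481 0.501749195236908
0.03 start [ 0.5225 -0.4231] -0.356 -0.36360438089915315
0.03 end [ 0.5225 -0.4231] 0.491 0.5127224930258731
0.035 start [ 0.5215 -0.422 ] -0.346 -0.3533615988599986
0.035 end [ 0.5215 -0.422 ] 0.5 0.5237640021906549
[[ 0.5502 -0.3945]
 [ 0.5596 -0.4409]
 [ 0.4949 -0.4522]
 [ 0.4851 -0.4065]] [ 0.52243444 -0.42353758] [np.float64(0.06617651117076156), np.float64(0.04738336102923276), np.float64(0.06570017161322882), np.float64(0.046706224882137805)]
start [ 0.49477175 -0.42999434] -0.35447892091971334 -0.3623567426849799 -0.0016019202984712255
end [ 0.56119946 -0.41682894] 0.491717820999492 0.5140614523072526 -5.956678112915797e-05
```

View pics/scene27f.png

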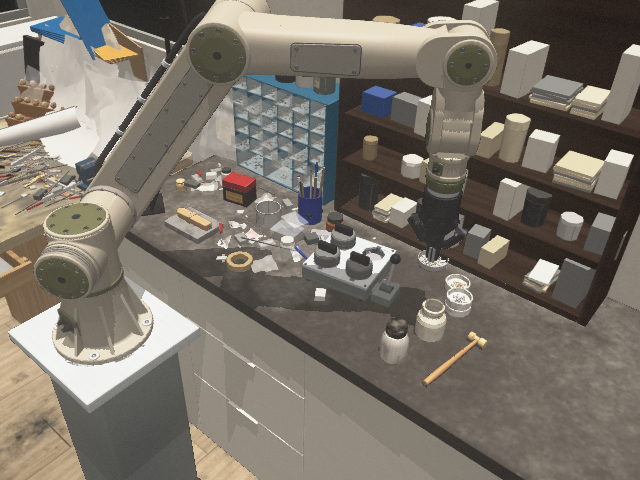

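```bash
python3 -c "
from rig import ctrl
print(ctrl.sign_off())"
```

```text
the job is handed in; nothing more can be done
None
```

The job is done and handed in at about 46 s of the 210 s allowed; sign-off gives no verdict.

- **Ring clamp:** it lies flat on the soldering block. I measured its centre at about (0.407, 0.156), against the block centre at (0.407, 0.158).
- **Canisters:** only three were on the worktop. I pushed each one down to the deck, turned it clockwise to the stop, and released it in the far-left, near-right or near-left socket. The last pictures show all three upright, with their bars turned roughly 92–93° and about 2° past the deck's y axis. I judged that they are locked from the push forces and these angles. For the first one I also pulled up, and it rose only 2.6 mm on a 5.4 mm pull. I could not see the pins.
- **Drive lever:** I pushed it until the force rose to 26 N. Measured against the middle of its base block, it now leans about 0.51 rad to the far side, which is fully over. My first estimate of the pivot had put it about 0.1–0.2 rad short. That estimate assumed the lever started at its full 0.5 rad lean, but it was at about 0.36 rad. I corrected it from the block's corners and the ball's height change.
- **Mug, white jar and bottle:** they look unmoved in the last pictures. The robot ended clear of everything.

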